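Load the sample mill

ROBOT

A 6-joint arm with a two-finger parallel gripper is mounted at the origin on the work surface. World frame = base frame: x ahead of the robot, y to its left, z up, the work surface at z = 0. Lengths are in m, angles in rad, forces in N, time in s.
With the tool pointing down it reaches from about 0.275 to 0.75 m from the base axis. Payload 10.2 kg.
Tool frame: the origin (TCP) lies midway between the tips of the shut fingers; the grasp point (between the pads) lies 19 mm behind it; z points along the fingers, y is the line along which they close (so a half turn about z gives the same grasp; the last joint's range is limited). The gripper opens to 88 mm and grips with 3 to 60 N. Pads are 18 mm wide; open, the fingers measure 123 mm over their backs; the gripper's body (75 mm by 187 mm) begins 45 mm behind the grasp point.
Start: joints at [1.122, 0.313, 1.498, -0, 1.331, -0.223], TCP at [0.118, 0.512, 0.239] pointing down, gripper open.
Joint ranges: [-2.94, 2.94], [-0.97, 2.17], [0.19, 2.56], [-1.23, 4.37], [0.02, 3.11], [-2.88, 2.88]. Speed limits (rad/s): [2.39, 2.39, 3.01, 3.14, 3.14, 3.14].

INTERFACE

Orientations are given as a rotation vector (axis times angle).
In Python, from station import manip gives the robot as it stands.
- The arm moves only by the tool jog_arm, never from a script. Its arguments are lists of equal length, an entry for each row: "translation": the shift along the tool's x, y, z scaled (see below), a list of three; "roll": the turn about the tool's z scaled (see below). In form: {"translation": [[tx, ty, tz], ...], "roll": [roll, ...]}. A call has 1 to 20 rows; each row shifts and turns the commanded pose from where the row before left it, along the tool's axes as they then stand; what a row does not reach is not made up. The controller multiplies each number of a shift by 50 cm and each number of a turn by 0.12 rad. A row lasts 1/12 s, in which the tool goes at most 41.7 mm and 7.16 degrees, less where a joint would pass 70% of its speed; a pose out of reach is approached as far as the arm can. A call with a number of a shift or a turn outside -1 to 1 is refused whole. A call with a gripper value outside its range is refused whole. "hand" is the closure, from 0 (fully open) to 1 (shut), set as the call begins (left out, the last holds). The fingers move at their own pace and stop on an object; "force" is the grip in N (left out, the last holds). Time passes only in rows, so rows that do not move let the fingers close. It gives the time, the measured TCP pose, the force, the opening and the grip force at its end, in the units of the state.
- manip.get_state(): the state, without advancing time (a new reading comes with each control period).
- manip.capture(name): name is "side" or "top"; returns a dict with "color" (480x640x3 uint8, red, green, blue), "fx", "fy", "cx", "cy" (pixels), "dist" ([k1, k2, p1, p2, k3] as OpenCV has them; the pictures are not rectified), "T" (4x4, takes a point from camera to world coordinates). Camera axes: x right, y down, z forward; pixel columns grow to the right and rows downward; lengths in m; the calibration is good to about 2 mm. A picture is of the moment at which its call begins. There is no depth.
- manip.close_job(): hands the job in; it is judged then, once.
Trained networks look in the newest picture that a camera, given by its name, has taken for a name from the list of things; names that differ only in an ending like _2 or _b are one class to them, and where a whole thing is asked for, a point or a joint stands for the part that bears it (a point fixed in the world has none). Each returns a list of dicts, best first, with "conf" (0 to 1); they miss things now and then, are a little off and sometimes report something else, mostly with a low value. They report only what shows in the picture. A call takes as long as a camera call. They do not tell look-alikes from the thing itself.
- manip.trace(camera, name): "mask" (480x640 bool, what is visible of it) and "xy" ([column, row] in pixels, amid what is visible of it).
- manip.place_of(camera, name): "xy" ([column, row] in pixels: a listed point, or the origin of a listed thing).
The state is a dict: "time_s": time; "joint_positions": joint angles; "dq": joint speeds; "effort": joint torques, N m; "ee_pos": TCP position; "orientation": TCP orientation; "wrist_force": force on the tool from outside, world axes, zero at the start; "ft_torque": the same for the moment, N m; "width": finger opening in m; "gripper_force": force on a finger pad.
Only numpy, scipy, OpenCV 4.12 (cv2) and the standard library are available. Lean on these libraries where they do the work, as an engineer would, in place of code of your own. Each camera call takes 0.05 s, during which the arm holds its last target. There are 200 camera calls.

TASK

Get the bench mill ready for a run: swing the feed gate lever on its front fully to the mill's left (the side nearer the mat) to shut the gate, then put the whole sample in the hopper, tipping in the cubes from the scoop and adding every cube left on the mat; with the gate still shut, close the hopper lid and push the collecting pan home in its bay in the mill's right side. Last, set the feed gate lever to half feed, the middle mark. Leave the scoop standing upright and empty on the mat and do not disturb the other things on the bench.

Things in the scene. Friction and masses are not known exactly. Their poses are not given: they have to be found in the camera images.
- mill: fixed bench mill: white casing 200 x 200 x 123 mm high, grey motor box behind (to x = 275 mm, 155 mm high), round hopper on top, lever on its front (-x), pan bay in its right side (-y). Origin on the bench under the hopper's axis; x to the mill's rear, y to its left, z up. Bay: floor is the bench, from the side face (y = -100 mm) in to a stop at y = +35 mm, 130 mm wide (x), 70 mm high
- hopper_mouth (a point): centre of the steel hopper's round mouth, 190 mm above the bench: inner diameter 132 mm at the rim (outer 140), narrowing to a throat of 100 mm, 59 mm lower; the gate blade closes the throat 77 mm below the mouth, and under it is the cutting chamber
- gate (a joint): feed gate lever (and blade), rad: 0 = shut, lever fully to the mill's left (+y), at the first mark; 0.55 = half feed, at the middle one of five marks, lever straight out from the mill's front; 1.1 = full feed, fully to the right. Stiff: it stays where it is left; 2 to 3 N at the knob moves it
- gate_knob (a point): middle of the lever's upright black knob, 24 mm across, 42 mm tall, top 155 mm above the bench. The lever swings level about an upright pivot at (-70, 0) mm in the mill's frame, 95 mm from the knob: at angle q the knob is at (-70 - 95 cos(q-0.55), -95 sin(q-0.55), 136) mm in the mill's frame
- mark_half (a point): engraved half-feed mark on the lever's quadrant plate: the long dark line in the middle of the five, 125 mm from the pivot; the lever's pointer comes to it
- hopper_lid (a joint): hopper lid, rad: 0 = shut flat on the rim, 1.6 to 1.8 = standing open behind the hopper. Stiff hinge along the mill's y at (74, 0, 192) mm in the mill's frame: it stays at any angle; about 2 N at the tab moves it
- lid_tab (a point): the lid's black finger tab (46 mm wide, 6 mm thick); this point is 152 mm from the hinge, 7 mm from the tab's outer end. The lid is a white disc 144 mm across, 5 mm thick. About 340 mm above the bench when open, 195 mm when shut
- pan: loose open steel collecting pan, 130 (x) x 110 (y) x 50 mm high, about 0.35 kg; origin at the middle of its underside. Black pull tab at its -x end: an upright plate 12 mm thick (y), 26 mm high, its middle 36 mm up, from the front wall to x = -136 mm (hold it near x = -118). Home: in the mill's bay, tab outwards, pan's x along the mill's y, origin at (0, -30) mm in the mill's frame: at the stop
- mat: dark rubber bench mat, fixed, 320 (x) x 340 (y) x 3 mm; origin at the middle of its underside
- scoop: loose steel scoop, 130 mm long (x, open end +x), 86 wide, about 0.25 kg, cubes in it; floor 3 mm thick, back and rear sides 50 high, front sides 28; no lip: cubes slide out when it is tipped well forward. Origin: middle of its underside. Black grip bar over the bowl, 20 wide (y), 22 high, x -66 to +39 mm, its middle 88 mm up; centre of mass near x = -5
- cube1: brown pressed feed cube, a block 30 (x) x 22 x 22 mm, 16 g, origin at its centre; starts in the scoop if present
- cube2: brown pressed feed cube, a block 30 (x) x 22 x 22 mm, 16 g, origin at its centre; starts in the scoop if present
- cube3: brown pressed feed cube, a block 30 (x) x 22 x 22 mm, 16 g, origin at its centre; starts in the scoop if present
- cube4: brown pressed feed cube, a block 30 (x) x 22 x 22 mm, 16 g, origin at its centre; starts in the scoop if present
- cube5: brown pressed feed cube, a block 30 (x) x 22 x 22 mm, 16 g, origin at its centre; starts in the scoop if present
- cube6: brown pressed feed cube, a block 30 (x) x 22 x 22 mm, 16 g, origin at its centre; starts in the scoop if present
- cube7: brown pressed feed cube, a block 30 (x) x 22 x 22 mm, 16 g, origin at its centre; starts on the mat beside the scoop if present
- cube8: brown pressed feed cube, a block 30 (x) x 22 x 22 mm, 16 g, origin at its centre; starts on the mat beside the scoop if present
- cube9: brown pressed feed cube, a block 30 (x) x 22 x 22 mm, 16 g, origin at its centre; starts on the mat beside the scoop if present
- sample_jar: white sample jar with a lid, 56 mm across, 75 mm high, on the mat; not part of the job, to be left alone
- beaker: empty glass beaker, 70 mm across, 90 mm high; not part of the job, to be left alone
- wash_bottle: white wash bottle, 64 mm across, 170 mm high; not part of the job, to be left alone
- mill_brush: mill brush lying on the bench; not part of the job, to be left alone
- reagent_jar: amber reagent jar, 72 mm across, 110 mm high; not part of the job, to be left alone
There are look-alikes about, which are no part of the job. Leave any red look-alike of the cube8 alone.

How it is judged:
By the outcome, as a careful person would: the job done as asked, in the order asked, and still so for the second after the job is handed in, with the robot touching nothing.
Of cube1, cube2, cube3, cube4, cube5, cube6 only 3 to 6 are there at a start; the rules pass over those that are not, and their reading is None.
Of cube7, cube8, cube9 only 1 to 3 are there at a start; the rules pass over those that are not, and their reading is None.
At some moment in a run one of pan, cube7, cube8, cube9 may be knocked a few centimetres aside while the robot is not near it.
Once in a run the grip may slacken for a moment while it holds something.
It also fails if it takes over 210 s, if anything falls off the work surface, if the arm or the gripper's body presses on something with over 40 N, if the wrist force passes 120 N, or if a joint passes its speed limit or range.

## Working session

There is one attempt and no reset: what is moved stays moved. The work goes in short steps, Python scripts to look and compute and a tool call to move; the robot and the scene stay as the last step left them, time stands still between calls to the robot, and variables do not carry over. Pictures are saved under pics/ and viewed, at most 14 in all, crops included, and the job is handed in when it is done.

Besides the shell and the picture viewer there is one more tool, called after "Call:" by a JSON object that holds its "api" and its "payload". jog_arm: Moves the arm, as the interface text tells. Shifts and turns lie within -1 to 1; 1 stands for 50 cm of shift or 0.12 rad of turn. Its arguments: {"type":"object","properties":{"translation":{"type":"array"},"roll":{"type":"array"},"hand":{"type":"number"},"force":{"type":"number"}},"required":["translation","roll"]}

```bash
ls; mkdir -p pics; cat > h.py <<'E'
from station import manip
import numpy as np, cv2
from scipy.spatial.transform import Rotation as R
def cap(n,save=None):
    c=manip.capture(n)
    if save: cv2.imwrite('pics/'+save,c['color'][:,:,::-1])
    return c
def ray(c,xy):
    K=np.array([[c['fx'],0,c['cx']],[0,c['fy'],c['cy']],[0,0,1.]])
    u=cv2.undistortPoints(np.array([[xy]],float),K,np.array(c['dist'],float)).ravel()
    T=np.array(c['T']);d=T[:3,:3]@np.array([u[0],u[1],1]);return T[:3,3],d
def onz(c,xy,z):
    o,d=ray(c,xy);return (o+d*(z-o[2])/d[2])
def tri(c1,p1,c2,p2):
    o1,d1=ray(c1,p1);o2,d2=ray(c2,p2)
    d1=d1/np.linalg.norm(d1);d2=d2/np.linalg.norm(d2)
    s=np.linalg.lstsq(np.stack([d1,-d2],1),o2-o1,rcond=None)[0]
    a=o1+d1*s[0];b=o2+d2*s[1];return (a+b)/2,np.linalg.norm(a-b)
def proj(c,P):
    T=np.linalg.inv(np.array(c['T']));K=np.array([[c['fx'],0,c['cx']],[0,c['fy'],c['cy']],[0,0,1.]])
    r=cv2.Rodrigues(T[:3,:3])[0]
    return cv2.projectPoints(np.atleast_2d(np.array(P,float)),r,T[:3,3],K,np.array(c['dist'],float))[0].reshape(-1,2)
E
python3 - <<'E'
from h import *
np.set_printoptions(precision=3,suppress=True)
C={n:cap(n,n+'0.png') for n in('top','side')}
for n in C: print(n,np.array(C[n]['T']),C[n]['fx'])
hz={'mill':0,'hopper_mouth':.19,'gate_knob':.136,'mark_half':.12,'lid_tab':.34,'pan':0,'mat':0,'scoop':0,'cube1':.014,'cube7':.014,'sample_jar':0,'beaker':0,'wash_bottle':0,'mill_brush':0,'reagent_jar':0}
for k,z in hz.items():
  for n in C:
    for d in manip.place_of(n,k)[:10]:
      print(k,n,round(d['conf'],2),np.array(d['xy']),onz(C[n],d['xy'],z))
s=manip.get_state();print(s['ee_pos'],s['orientation'],R.from_rotvec(s['orientation']).as_matrix())
E
```

```text
pics
top [[-0.006 -0.999  0.049  0.434]
 [-1.     0.006  0.001  0.083]
 [-0.001 -0.049 -0.999  1.473]
 [ 0.     0.     0.     1.   ]] 468.9806053957183
side [[-0.964 -0.151  0.22   0.221]
 [-0.266  0.464 -0.845  1.143]
 [ 0.026 -0.873 -0.487  0.762]
 [ 0.     0.     0.     1.   ]] 568.1798794433852
mill top 0.68 [365.  206.8] [ 0.588 -0.061  0.   ]
mill top 0.31 [248.1 259.5] [0.424 0.307 0.   ]
mill side 0.7 [301.2 256. ] [ 0.595 -0.059  0.   ]
hopper_mouth top 0.57 [374.2 195.8] [ 0.598 -0.068  0.19 ]
hopper_mouth side 0.89 [306.6 189.6] [ 0.583 -0.059  0.19 ]
gate_knob top 0.82 [376.7 257.3] [ 0.429 -0.08   0.136]
gate_knob top 0.62 [248.4 257. ] [0.432 0.286 0.136]
gate_knob top 0.49 [373.1 194.6] [ 0.609 -0.072  0.136]
gate_knob side 0.8 [370.8 214.8] [ 0.425 -0.081  0.136]
mark_half top 0.69 [374.2 266.3] [ 0.403 -0.074  0.12 ]
mark_half side 0.78 [376.2 230.6] [ 0.402 -0.035  0.12 ]
mark_half side 0.55 [370.4 303. ] [0.357 0.256 0.12 ]
lid_tab top 0.83 [376.6 146.2] [ 0.701 -0.058  0.34 ]
lid_tab top 0.47 [374.9 194.1] [ 0.583 -0.052  0.34 ]
lid_tab side 0.87 [255.  121.3] [ 0
[... 2478 characters left out ...]
274  0.   ]
wash_bottle side 0.19 [279.1 365.2] [ 0.513  0.348 -0.   ]
mill_brush top 0.73 [315.  273.3] [0.38  0.098 0.   ]
mill_brush side 0.76 [373.6 301.2] [0.377 0.081 0.   ]
reagent_jar top 0.72 [428.9 152.4] [ 0.76  -0.266  0.   ]
reagent_jar top 0.66 [373.3 193.4] [ 0.63  -0.088  0.   ]
reagent_jar top 0.48 [197.7 257.7] [0.431 0.466 0.   ]
reagent_jar top 0.47 [366.2 207. ] [ 0.587 -0.065  0.   ]
reagent_jar top 0.19 [403.3 278.3] [ 0.362 -0.179  0.   ]
reagent_jar side 0.59 [372.2 213.9] [ 0.467 -0.355  0.   ]
reagent_jar side 0.31 [397.5 249.3] [ 0.361 -0.17   0.   ]
[0.118 0.512 0.239] [-0.354 -3.122  0.   ] [[-0.975  0.224 -0.   ]
 [ 0.224  0.975 -0.   ]
 [ 0.    -0.    -1.   ]]
```

View pics/top0.png

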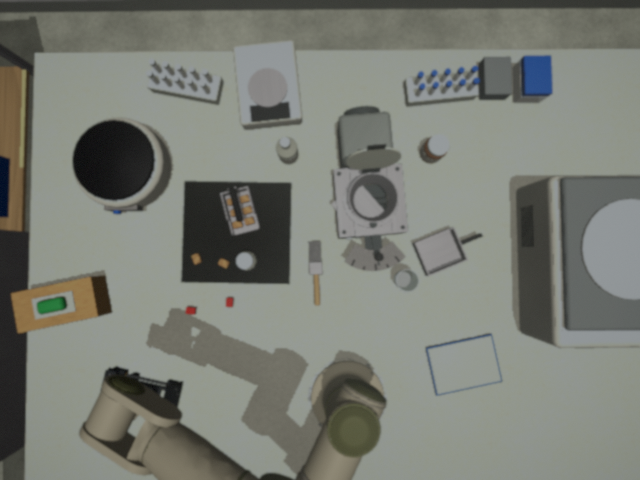

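View pics/side0.png

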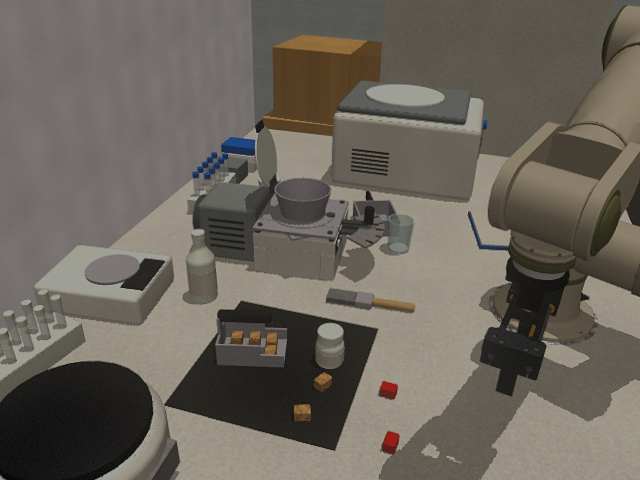

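Top view: scoop at (240,210), open end toward the robot. Real cubes on the mat are at (196,257) and (222,264). Red look-alikes are off the mat at (191,310) and (229,301), the lever knob is at (376,257) and the pan at (438,250) with its tab to the right. The side view agrees, with 5–6 cubes in the scoop.

```bash
python3 - <<'E'
from h import *
np.set_printoptions(precision=4,suppress=True)
C={n:cap(n) for n in('top','side')}
def best(n,k): 
    r=manip.place_of(n,k); return r[0]['xy'] if r else None
for k in['hopper_mouth','gate_knob','mark_half','lid_tab','mill','scoop','pan']:
    print(k,*tri(C['top'],best('top',k),C['side'],best('side',k)))
def pca(p):
    p=np.array(p)[:,:2];r=cv2.minAreaRect(p.astype(np.float32)*1000);return np.array(r[0]),np.array(r[1]),r[2]
g=C['top']['color']
m=manip.trace('top','scoop')[0]['mask'];bl=m&(g.max(2)<60)
ys,xs=np.nonzero(bl);print('bar',len(xs),pca([onz(C['top'],(x,y),.099) for x,y in zip(xs,ys)]))
for k,z in(('pan',.05),('cube7',.025)):
  for d in manip.trace('top',k):
    ys,xs=np.nonzero(d['mask']);print(k,d['conf'],g[d['mask']].mean(0),pca([onz(C['top'],(x,y),z) for x,y in zip(xs,ys)]))
a=cv2.resize(g[170:290,170:300],None,fx=4,fy=4,interpolation=2);b=cv2.resize(g[170:290,330:460],None,fx=4,fy=4,interpolation=2)
cv2.imwrite('pics/c1.png',cv2.resize(np.hstack([a,b]),(800,369))[:,:,::-1])
E
```

```text
hopper_mouth [ 0.6096 -0.1566 -0.516 ] 0.13559134844777437
gate_knob [ 0.4254 -0.0774  0.1403] 0.00629633568738933
mark_half [ 0.4036 -0.0789  0.1051] 0.009880947343130338Traceback (most recent call last):
  File "<stdin>", line 7, in <module>
  File "h.py", line 15, in tri
    o1,d1=ray(c1,p1);o2,d2=ray(c2,p2)
          ~~~^^^^^^^
  File "h.py", line 10, in ray
    u=cv2.undistortPoints(np.array([[xy]],float),K,np.array(c['dist'],float)).ravel()
      ~~~~~~~~~~~~~~~~~~~^^^^^^^^^^^^^^^^^^^^^^^^^^^^^^^^^^^^^^^^^^^^^^^^^^^^
cv2.error: OpenCV(4.12.0) /io/opencv/modules/calib3d/src/undistort.dispatch.cpp:538: error: (-215:Assertion failed) npoints >= 0 && src.isContinuous() && (depth == CV_32F || depth == CV_64F) in function 'undistortPoints'
```

```bash
python3 - <<'E'
from h import *
np.set_printoptions(precision=4,suppress=True)
C={n:cap(n) for n in('top','side')}
for k,z in(('hopper_mouth',.19),('mark_half',.112),('lid_tab',.34),('mill',0),('gate_knob',.136),('scoop',0),('pan',0)):
  for n in C:
    for d in manip.place_of(n,k)[:1]: print(k,n,d['conf'],onz(C[n],d['xy'],z)[:2])
def pca(p):
    p=np.array(p)[:,:2];r=cv2.minAreaRect(p.astype(np.float32)*1000);return np.array(r[0]),np.array(r[1]),r[2]
g=C['top']['color']
for d in manip.trace('top','scoop')[:1]:
  m=d['mask'];bl=m&(g.max(2)<60)
  ys,xs=np.nonzero(bl);print('bar',len(xs),pca([onz(C['top'],(x,y),.099) for x,y in zip(xs,ys)]) if len(xs) else 0)
for k,z in(('pan',.05),('cube7',.025)):
  for d in manip.trace('top',k):
    ys,xs=np.nonzero(d['mask']);print(k,d['conf'],g[d['mask']].mean(0),pca([onz(C['top'],(x,y),z) for x,y in zip(xs,ys)]))
a=cv2.resize(g[170:290,170:300],None,fx=4,fy=4,interpolation=2);b=cv2.resize(g[170:290,330:460],None,fx=4,fy=4,interpolation=2)
cv2.imwrite('pics/c1.png',cv2.resize(np.hstack([a,b]),(800,369))[:,:,::-1])
E
```

```text
hopper_mouth top 0.89 [ 0.5993 -0.0688]
hopper_mouth side 0.6 [ 0.5869 -0.0516]
mark_half top 0.84 [ 0.3885 -0.0876]
mark_half side 0.87 [ 0.4011 -0.0627]
lid_tab top 0.93 [ 0.7023 -0.0548]
lid_tab side 0.84 [ 0.7225 -0.0846]
mill top 0.6 [ 0.5931 -0.0597]
mill side 0.79 [ 0.5947 -0.0587]
gate_knob top 0.85 [ 0.4334 -0.0731]
gate_knob side 0.8 [ 0.4263 -0.0772]
scoop top 0.59 [0.5899 0.3274]
scoop side 0.58 [0.5746 0.3222]
pan top 0.71 [ 0.453  -0.2837]
pan side 0.74 [0.5406 0.3166]
bar 237 (array([595.402, 308.04 ]), array([101.313 ,  63.0433]), 16.999887466430664)
pan 0.69 [124.7846 124.0996 122.3258] (array([ 458.7764, -308.6644]), array([116.3664, 207.7267]), 21.922639846801758)
cube7 0.65 [126.075  105.4375  80.175 ] (array([534.2641, 334.8932]), array([24.8959, 30.9904]), 0.10147421061992645)
cube7 0.64 [129.6338 107.3521  79.7606] (array([577.5591, 305.5154]), array([24.8662, 27.9234]), 0.10718958079814911)
cube7 0.46 [130.5333 108.9333  82.6533] (array([614.9571, 314.8929]), array([24.9824, 27.9618]), 0.07508978247642517)
cube7 0.46 [132.0112  68.427   62.427 ] (array([270.525 , 477.2824]), array([33.9404, 24.4077]), 89.69599914550781)
cube7 0.45 [121.5882  96.9412  64.3088] (array([414.5956, 377.5257]), array([30.4847, 20.5837]), 63.275611877441406)
cube7 0.42 [119.4058  94.8261  62.6232] (array([428.9698, 461.6171]), array([29.193 , 23.3725]), 26.82944679260254)
cube7 0.42 [136.7865  79.1236  73.3034] (array([295.8211, 358.9964]), array([33.6239, 24.6001]), 0.12474865466356277)
```

View pics/c1.png

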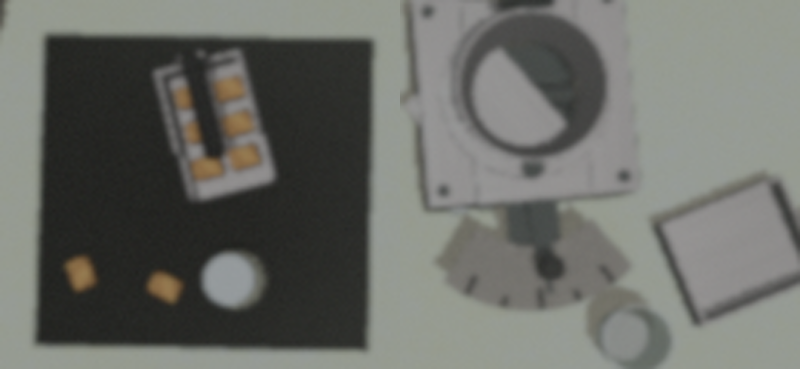

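The crops show six cubes in the scoop, the gate about half open, and the lever near the middle mark. The mill is turned about +5°, so I'll start with the lever.

```bash
cat >> h.py <<'E'
def plan(p,yaw=None):
    "yaw: world direction of tool y, deg"
    s=manip.get_state();M=R.from_rotvec(s['orientation']).as_matrix()
    d=M.T@(np.array(p)-s['ee_pos'])/.5; n=int(np.ceil(np.linalg.norm(d)/.082))
    y=np.degrees(np.arctan2(M[1,1],M[0,1]));r=0
    if yaw is not None: r=-np.radians((yaw-y+180)%360-180)/.12
    print('pos',np.round(s['ee_pos'],4),'yaw',round(y,1),'units',np.round(d,3),'minrows',n,'/row',np.round(d/max(n,1),4),'roll',round(r,2),'w',round(s['width'],3),'q6',round(s['joint_positions'][5],2),'t',s['time_s'])
E
python3 -c "
from h import *
plan([.427,-.076,.2])"
```

```text
pos [0.1175 0.5117 0.2387] yaw 77.1 units [-0.866 -1.007  0.077] minrows 17 /row [-0.051  -0.0592  0.0046] roll 0 w 0.088 q6 -0.22 t 3.05
```

Call:
{"api": "jog_arm", "payload": {"translation": [[-0.048,-0.056,0.003],[-0.048,-0.056,0.003],[-0.048,-0.056,0.003],[-0.048,-0.056,0.003],[-0.048,-0.056,0.003],[-0.048,-0.056,0.003],[-0.048,-0.056,0.003],[-0.048,-0.056,0.003],[-0.048,-0.056,0.003],[-0.048,-0.056,0.003],[-0.048,-0.056,0.003],[-0.048,-0.056,0.003],[-0.048,-0.056,0.003],[-0.048,-0.056,0.003],[-0.048,-0.056,0.003],[-0.048,-0.056,0.003],[-0.048,-0.056,0.003],[-0.048,-0.056,0.003],[0,0,0],[0,0,0]], "roll": [0,0,0,0,0,0,0,0,0,0,0,0,0,0,0,0,0,0,0,0], "hand": 0.0}}

```text
time_s: 4.72
ee_pos: [0.4259, -0.0773, 0.2113]
orientation: [-0.358, -3.12, -0.001]
wrist_force: [-0.6, 0.5, 0.3]
width: 0.0882
gripper_force: 0.0
```

```bash
python3 -c "
from h import *
plan([.427,-.076,.121],90)
c=cap('top');print([ (round(d['conf'],2),onz(c,d['xy'],.136)) for d in manip.place_of('top','gate_knob')])
c=cap('side','s1.png')"
```

```text
pos [ 0.4259 -0.0773  0.2113] yaw 76.9 units [-0.002  0.003  0.181] minrows 3 /row [-0.0006  0.001   0.0602] roll -1.9 w 0.088 q6 -1.79 t 4.7167
[]
```

View pics/s1.png

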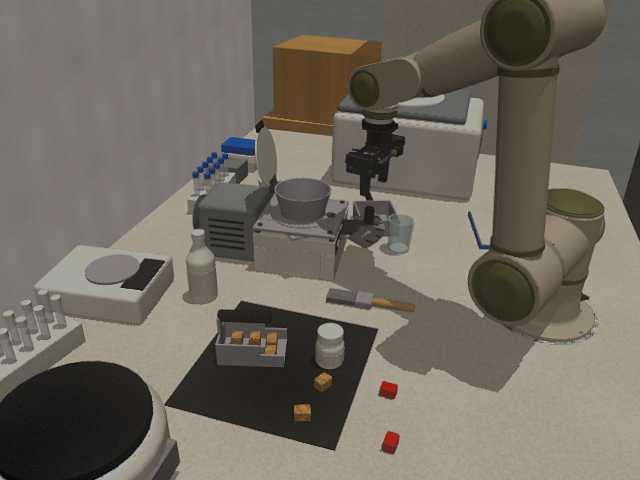

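The gripper sits right above the knob, at (369,214) in the side view. Next I descend, grip it and swing it left.

Call:
{"api": "jog_arm", "payload": {"translation": [[0,0,0.03],[0,0,0.03],[0,0,0.04],[0,0,0.04],[0,0,0.04],[0,0,0]], "roll": [-0.5,-0.5,-0.5,-0.4,0,0], "hand": 0.0}}

```text
time_s: 5.37
ee_pos: [0.424, -0.0745, 0.1194]
orientation: [0.006, -3.137, -0.004]
wrist_force: [-0.7, -0.3, 0.6]
width: 0.088
gripper_force: 0.0
```

Call:
{"api": "jog_arm", "payload": {"translation": [[0,0,0],[0,0,0],[0,0,0],[0,0,0],[0,0,0],[0,0,0],[0,0,0],[0,0,0]], "roll": [0,0,0,0,0,0,0,0], "hand": 1.0, "force": 15}}

```text
time_s: 6.03
ee_pos: [0.4256, -0.0765, 0.1218]
orientation: [0.004, -3.141, 0.001]
wrist_force: [-2.3, -3.0, 0.0]
width: 0.0369
gripper_force: 1.7
```

```bash
python3 -c "
from h import *
for q in (.4,.2,-.02): 
  a=.085;x,y=-.07-.095*np.cos(q-.55),-.095*np.sin(q-.55)
  plan([.593+x*np.cos(a)-y*np.sin(a),-.059+x*np.sin(a)+y*np.cos(a),.121],90)
print(manip.get_state()['wrist_force'])"
```

```text
pos [ 0.4256 -0.0765  0.1218] yaw 90.1 units [-0.006  0.036  0.002] minrows 1 /row [-0.0057  0.0355  0.0016] roll 0.02 w 0.037 q6 -2.02 t 6.0333
pos [ 0.4256 -0.0765  0.1218] yaw 90.1 units [-0.012  0.073  0.002] minrows 1 /row [-0.012   0.0729  0.0016] roll 0.02 w 0.037 q6 -2.02 t 6.0333
pos [ 0.4256 -0.0765  0.1218] yaw 90.1 units [-0.027  0.112  0.002] minrows 2 /row [-0.0137  0.0559  0.0008] roll 0.02 w 0.037 q6 -2.02 t 6.0333
[-2.31665353 -2.96409827  0.0054638 ]
```

Call:
{"api": "jog_arm", "payload": {"translation": [[0,0,0],[0,0,0],[0,0,0],[0,0,0],[0,0,0],[0,0,0]], "roll": [0,0,0,0,0,0]}}

```text
time_s: 6.53
ee_pos: [0.4255, -0.0763, 0.1217]
orientation: [0.004, -3.141, 0.0]
wrist_force: [-4.2, -4.0, 0.7]
width: 0.0237
gripper_force: 15.0
```

Call:
{"api": "jog_arm", "payload": {"translation": [[-0.001,0.014,0],[-0.002,0.014,0],[-0.002,0.014,0],[-0.003,0.014,0],[-0.003,0.014,0],[-0.004,0.014,0],[-0.006,0.014,0],[-0.007,0.014,0],[-0.002,0.006,0],[0,0,0],[0,0,0]], "roll": [0,0,0,0,0,0,0,0,0,0,0]}}

```text
time_s: 7.45
ee_pos: [0.4384, -0.0201, 0.1212]
orientation: [0.005, -3.135, 0.01]
wrist_force: [-18.7, -30.3, 3.3]
width: 0.0381
gripper_force: 15.0
```

```bash
python3 -c "
from h import *
plan([.438,-.022,.121],90)
print(manip.get_state()['wrist_force'])"
```

```text
pos [ 0.4384 -0.0201  0.1212] yaw 90.2 units [ 0.001 -0.004  0.   ] minrows 1 /row [ 0.0008 -0.0038  0.0004] roll 0.03 w 0.038 q6 -1.88 t 7.45
[-18.73666116 -30.34916446   3.32520267]
```

Call:
{"api": "jog_arm", "payload": {"translation": [[0,0,0],[0,0,0],[0,0,0],[0,0,0],[0,0,0],[0,0,0],[0,0,-0.04],[0,0,-0.06],[0,0,-0.06],[0,0,-0.06],[0,0,0]], "roll": [0,0,0,0,0,0,0,0,0,0,0], "hand": 0.0}}

```text
time_s: 8.37
ee_pos: [0.4425, -0.0175, 0.2368]
orientation: [-0.004, 3.133, -0.004]
wrist_force: [-0.1, 0.1, 0.2]
width: 0.0882
gripper_force: 0.0
```

```bash
cat > sc.py <<'E'
from h import *
def draw(img,c,pose,col):
    x,y,a=pose;Rm=np.array([[np.cos(a),-np.sin(a),0],[np.sin(a),np.cos(a),0],[0,0,1]])
    def poly(P): 
        p=proj(c,(Rm@np.array(P,float).T).T/1000+[x,y,.003]);return np.round(p*32).astype(int)
    for P in([[-65,-43,0],[65,-43,0],[65,43,0],[-65,43,0]],[[-66,-10,99],[39,-10,99],[39,10,99],[-66,10,99]]):
        cv2.polylines(img,[poly(P)],True,col,1,shift=5)
E
python3 - <<'E'
from sc import *
C={n:cap(n) for n in('top','side')}
t=C['top']
f=onz(t,(239.2,220.4),.102)[:2];r=onz(t,(234,187.9),.102)[:2];print('bar',f,r,np.degrees(np.arctan2(*(f-r)[::-1])),np.linalg.norm(f-r))
a=np.radians(195);pose=(*(f-.039*np.array([np.cos(a),np.sin(a)])),a);print(pose)
o=[]
for n,b in(('top',(180,170,100,75)),('side',(200,295,100,75))):
    x,y,w,h=b;c=dict(C[n]);im=cv2.resize(c['color'][y:y+h,x:x+w],None,fx=4,fy=4,interpolation=2).copy();raw=im.copy()
    # draw in scaled coords
    k=4;cc=dict(c);
    import numpy as np
    P0=proj
    def pj(c_,P):return (P0(C[n],P)-[x,y]+.5)*k-.5
    import sc;sc.proj=pj;draw(im,c,pose,(255,0,0));o.append(np.vstack([im,raw]))
cv2.imwrite('pics/c2.png',np.hstack(o)[:,:,::-1])
for n in C:
  for d in manip.place_of(n,'scoop')[:2]:print(n,d['conf'],onz(C[n],d['xy'],.003))
print(manip.get_state()['joint_positions'])
plan([.6,.33,.3],105)
E
```

```text
bar [0.53947257 0.31799841] [0.63545316 0.33353399] -170.8057479702766 0.09722976594466216
(np.float64(0.577143675653783), np.float64(0.32809235306557444), np.float64(3.4033920413889427))
top 0.82 [0.57881312 0.31802865 0.003     ]
side 0.96 [0.57564663 0.33127099 0.003     ]
[-3.05838187e-01  1.33525482e-01  1.74571736e+00  1.05117082e-04
  1.26433891e+00 -1.87893181e+00]
pos [ 0.4401 -0.017   0.2306] yaw 90.1 units [-0.321  0.693 -0.139] minrows 10 /row [-0.0321  0.0693 -0.0139] roll -2.16 w 0.088 q6 -1.88 t 8.5667
```

View pics/c2.png

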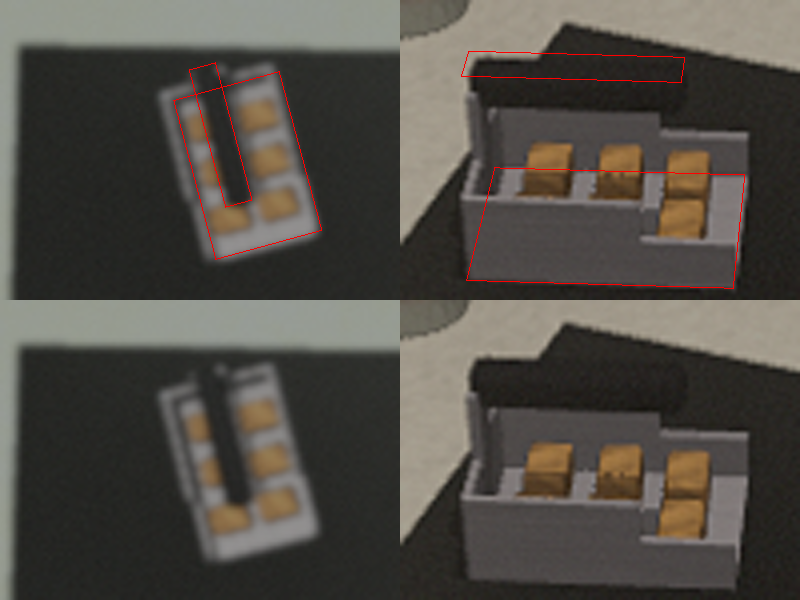

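The overlay fits to about 3 mm: scoop pose (0.577, 0.328), heading 195°, with six cubes in it. I'll go above the rear of the grip bar.

```bash
python3 -c "
from h import *
plan([.630,.342,.22],105)"
```

```text
pos [ 0.4401 -0.017   0.2306] yaw 90.1 units [-0.381  0.717  0.021] minrows 10 /row [-0.0381  0.0717  0.0021] roll -2.16 w 0.088 q6 -1.88 t 8.5667
```

Call:
{"api": "jog_arm", "payload": {"translation": [[-0.03,0.06,0],[-0.03,0.06,0],[-0.03,0.06,0],[-0.03,0.06,0],[-0.03,0.06,0],[-0.03,0.06,0],[-0.03,0.06,0],[-0.03,0.06,0],[-0.035,0.06,0],[-0.035,0.06,0],[-0.04,0.06,0],[-0.04,0.058,0],[0,0,0],[0,0,0]], "roll": [0,0,0,0,0,0,0,0,0,0,0,0,-1,-1]}}

```text
time_s: 9.73
ee_pos: [0.635, 0.3437, 0.2272]
orientation: [0.39, -3.112, 0.002]
wrist_force: [0.3, -0.1, 0.1]
width: 0.0881
gripper_force: 0.0
```

```bash
python3 -c "
from h import *
plan([.630,.342,.073],105)"
```

```text
pos [0.635  0.3437 0.2272] yaw 104.3 units [ 0.009 -0.001  0.308] minrows 4 /row [ 0.0023 -0.0002  0.0771] roll -0.1 w 0.088 q6 -1.49 t 9.7333
```

Call:
{"api": "jog_arm", "payload": {"translation": [[0.005,0,0.05],[0.004,0,0.05],[0,0,0.05],[0,0,0.06],[0,0,0.06],[0,0,0.038],[0,0,0],[0,0,0]], "roll": [0,0,0,0,0,0,0,0]}}

```text
time_s: 10.4
ee_pos: [0.6298, 0.3409, 0.0761]
orientation: [0.379, -3.115, 0.001]
wrist_force: [0.3, -0.3, -0.1]
width: 0.088
gripper_force: 0.0
```

Call:
{"api": "jog_arm", "payload": {"translation": [[0,0,0],[0,0,0],[0,0,0],[0,0,0],[0,0,0],[0,0,0],[0,0,0],[0,0,0],[0,0,0],[0,0,0],[0,0,0],[0,0,0],[0,0,0],[0,0,0]], "roll": [0,0,0,0,0,0,0,0,0,0,0,0,0,0], "hand": 1.0, "force": 60}}

```text
time_s: 11.57
ee_pos: [0.6305, 0.3412, 0.0777]
orientation: [-0.38, 3.118, 0.0]
wrist_force: [-0.5, -0.4, -0.4]
width: 0.0211
gripper_force: 60.0
```

Call:
{"api": "jog_arm", "payload": {"translation": [[0,0,-0.01],[0,0,-0.01],[0,0,-0.01],[0,0,-0.01],[0,0,0],[0,0,0]], "roll": [0,0,0,0,0,0]}}

```text
time_s: 12.07
ee_pos: [0.6305, 0.3412, 0.0981]
orientation: [-0.38, 3.118, 0.0]
wrist_force: [0.3, -0.3, -3.2]
width: 0.0238
gripper_force: 5.8
```

```bash
python3 -c "
from h import *
plan([.630,.342,.073],105)
c=cap('side')['color'][270:400,180:340]
cv2.imwrite('pics/c3.png',cv2.resize(c,None,fx=4,fy=4)[:,:,::-1])"
```

```text
pos [0.6305 0.3412 0.0981] yaw 103.9 units [0.001 0.002 0.05 ] minrows 1 /row [0.0007 0.0018 0.0502] roll -0.16 w 0.024 q6 -1.48 t 12.0667
```

View pics/c3.png

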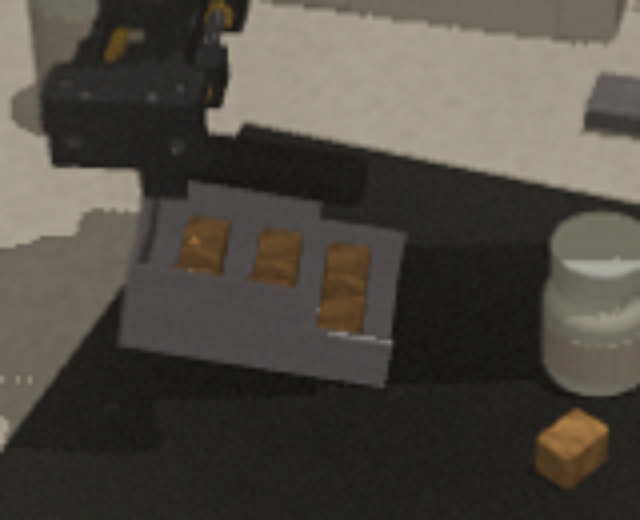

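The grip slackened just as I lifted and the scoop dipped a few degrees; all six cubes are still in. I'll let it recover.

Call:
{"api": "jog_arm", "payload": {"translation": [[0,0,0],[0,0,0],[0,0,0],[0,0,0]], "roll": [0,0,0,0], "hand": 1.0, "force": 60}}

```text
time_s: 12.45
ee_pos: [0.6306, 0.3412, 0.0978]
orientation: [-0.379, 3.118, 0.0]
wrist_force: [0.8, 1.5, -0.2]
width: 0.0209
gripper_force: 60.0
```

```bash
python3 -c "
from h import *
plan([.630,.342,.073],105)
print(manip.get_state()['gripper_force'])
c=cap('side')['color'][270:400,180:340]
cv2.imwrite('pics/c4.png',cv2.resize(c,None,fx=4,fy=4)[:,:,::-1])"
```

```text
pos [0.6306 0.3412 0.0978] yaw 103.9 units [0.001 0.002 0.05 ] minrows 1 /row [0.0008 0.0018 0.0496] roll -0.16 w 0.021 q6 -1.48 t 12.45
59.97867909857973
```

View pics/c4.png

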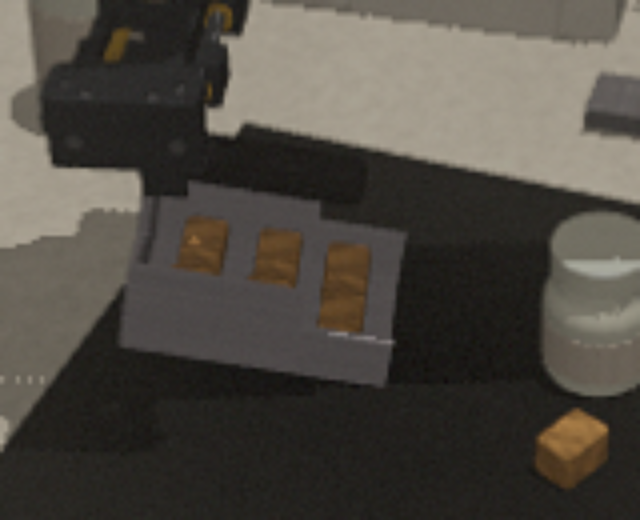

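Call:
{"api": "jog_arm", "payload": {"translation": [[0,0,0.01],[0,0,0.01],[0,0,0.01],[0,0,0.01],[0,0,0],[0,0,0],[0,0,-0.01],[0,0,-0.02],[0,0,-0.03],[0,0,-0.03],[0,0,-0.03],[0,0,0]], "roll": [0,0,0,0,0,0,0,0,0,0,0,0]}}

```text
time_s: 13.5
ee_pos: [0.6312, 0.3415, 0.1411]
orientation: [-0.379, 3.114, 0.001]
wrist_force: [-0.6, 0.4, -2.2]
width: 0.0206
gripper_force: 60.0
```

```bash
python3 -c "
from h import *
plan([.630,.342,.33],105)
print(manip.get_state()['gripper_force'],manip.get_state()['wrist_force'])
c=cap('side')['color'][240:370,180:340]
cv2.imwrite('pics/c5.png',cv2.resize(c,None,fx=3,fy=3)[:,:,::-1])"
```

```text
pos [0.6312 0.3415 0.1411] yaw 103.9 units [ 0.001  0.002 -0.378] minrows 5 /row [ 0.0001  0.0003 -0.0755] roll -0.16 w 0.021 q6 -1.48 t 13.5
59.98170882667182 [-0.58813135  0.4126206  -2.21287784]
```

View pics/c5.png

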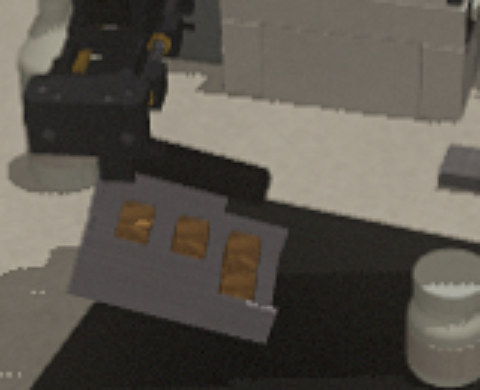

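The scoop hangs at about 15° even at full grip, though all the cubes are still in. I'll set it down and regrip nearer its centre of mass.

Call:
{"api": "jog_arm", "payload": {"translation": [[0,0,0.03],[0,0,0.03],[0,0,0.025],[0,0,0.02],[0,0,0.012],[0,0,0.007],[0,0,0],[0,0,0]], "roll": [0,0,0,0,0,0,0,0]}}

```text
time_s: 14.22
ee_pos: [0.6309, 0.3412, 0.0779]
orientation: [-0.379, 3.117, 0.0]
wrist_force: [-3.1, -2.8, 10.2]
width: 0.0207
gripper_force: 60.0
```

Call:
{"api": "jog_arm", "payload": {"translation": [[0,0,0],[0,0,0],[0,0,0],[0,0,0],[0.01,0,0],[0.015,0,0],[0.015,0,0],[0.014,0,0],[0,0,0]], "roll": [0,0,0,0,0,0,0,0,0], "hand": 0.5}}

```text
time_s: 14.97
ee_pos: [0.6031, 0.3346, 0.0756]
orientation: [0.38, -3.117, 0.0]
wrist_force: [1.3, 0.4, 1.1]
width: 0.0439
gripper_force: 0.0
```

Call:
{"api": "jog_arm", "payload": {"translation": [[0,0,0],[0,0,0],[0,0,0],[0,0,0],[0,0,0],[0,0,0],[0,0,0],[0,0,0],[0,0,0],[0,0,0],[0,0,-0.02],[0,0,-0.03],[0,0,-0.03],[0,0,0],[0,0,0]], "roll": [0,0,0,0,0,0,0,0,0,0,0,0,0,0,0], "hand": 1.0, "force": 60}}

```text
time_s: 16.22
ee_pos: [0.6044, 0.3348, 0.1164]
orientation: [-0.38, 3.117, 0.001]
wrist_force: [-0.3, 1.5, -3.6]
width: 0.0193
gripper_force: 59.8
```

```bash
python3 -c "
from h import *
plan([.630,.342,.33],105)
print(manip.get_state()['gripper_force'],manip.get_state()['wrist_force'])
c=cap('side')['color'][240:370,180:340]
cv2.imwrite('pics/c6.png',cv2.resize(c,None,fx=3,fy=3)[:,:,::-1])"
```

```text
pos [0.6044 0.3348 0.1164] yaw 103.9 units [-0.054  0.002 -0.427] minrows 6 /row [-0.009   0.0003 -0.0712] roll -0.16 w 0.019 q6 -1.48 t 16.2167
59.83621437102556 [-0.31486528  1.52004482 -3.57110282]
```

View pics/c6.png

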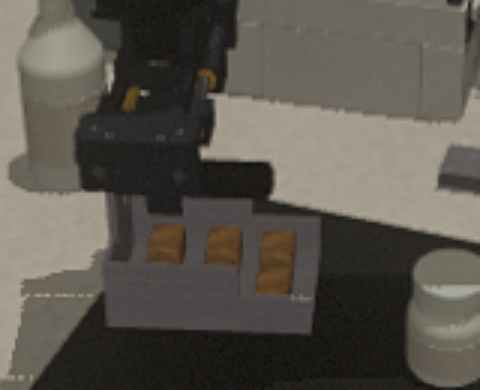

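Now it hangs level with all six cubes visible. Next I lift and carry it to the hopper.

Call:
{"api": "jog_arm", "payload": {"translation": [[0,0,-0.02],[0,0,-0.04],[0,0,-0.05],[0,0,-0.055],[0,0,-0.055],[0,0,-0.055],[0,0,-0.04],[0,0,-0.02],[0,0,-0.01],[0,0,0]], "roll": [0.15,0.15,0.15,0.15,0.15,0.15,0.15,0.15,0.1,0]}}

```text
time_s: 17.1
ee_pos: [0.6043, 0.3347, 0.2881]
orientation: [0.134, -3.139, 0.0]
wrist_force: [0.1, 0.5, -2.9]
width: 0.0195
gripper_force: 59.8
```

```bash
python3 -c "
from h import *
plan([.638,-.056,.29],95)
print(manip.get_state()['gripper_force'],manip.get_state()['wrist_force'])"
```

```text
pos [0.6043 0.3347 0.2881] yaw 94.9 units [-0.001 -0.784 -0.004] minrows 10 /row [-0.0001 -0.0784 -0.0004] roll -0.02 w 0.019 q6 -1.32 t 17.1
59.83632534742355 [ 0.14135253  0.54843955 -2.86653196]
```

Call:
{"api": "jog_arm", "payload": {"translation": [[0,-0.01,0],[0,-0.02,0],[0,-0.03,0],[0,-0.045,0],[0,-0.055,0],[0,-0.06,0],[0,-0.06,0],[0,-0.06,0],[0,-0.06,0],[0,-0.06,0],[0,-0.06,0],[0,-0.06,0],[0,-0.06,0],[0,-0.05,0],[0,-0.04,0],[0,-0.03,0],[0,-0.016,0],[0,-0.008,0],[0,0,0],[0,0,0]], "roll": [0,0,0,0,0,0,0,0,0,0,0,0,0,0,0,0,0,0,0,0]}}

```text
time_s: 18.77
ee_pos: [0.6378, -0.0553, 0.2881]
orientation: [0.136, -3.138, 0.0]
wrist_force: [-1.7, -1.2, -3.8]
width: 0.0191
gripper_force: 59.9
```

```bash
python3 -c "
from h import *
plan([.638,-.056,.285],95)
print(manip.get_state()['gripper_force'],manip.get_state()['wrist_force'])
c=cap('side')['color'][80:260,220:460]
c2=cap('top')['color'][130:310,300:540]
cv2.imwrite('pics/c7.png',cv2.resize(np.hstack([c,c2]),(800,300))[:,:,::-1])"
```

```text
pos [ 0.6378 -0.0553  0.2881] yaw 95.0 units [-0.    -0.001  0.006] minrows 1 /row [-0.0003 -0.0014  0.0061] roll -0.0 w 0.019 q6 -1.93 t 18.7667
59.8581799864769 [-1.65880821 -1.22760415 -3.80347934]
```

View pics/c7.png

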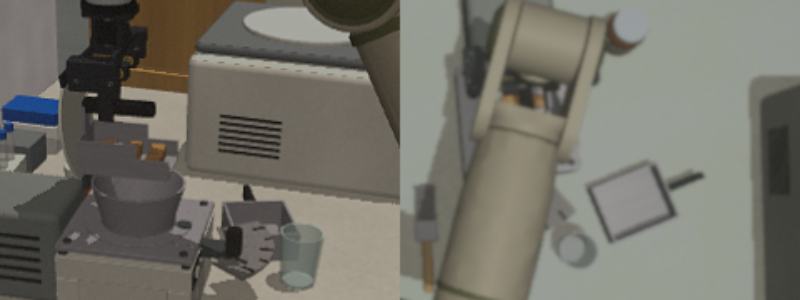

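Call:
{"api": "jog_arm", "payload": {"translation": [[0,0,0],[0,0,0],[0,0,0],[0,0,0],[0,0,0],[0,0,0],[0,0,0],[0,0,0]], "roll": [0,0,0,0,0,0,0,0], "force": 8}}

```text
time_s: 19.53
ee_pos: [0.638, -0.0559, 0.2882]
orientation: [-0.135, 3.139, 0.0]
wrist_force: [-0.9, 0.7, -3.2]
width: 0.0199
gripper_force: 8.0
```

Call:
{"api": "jog_arm", "payload": {"translation": [[0.01,0,0.007],[0.01,0,0.007],[0.01,0,0.007],[0.01,0,0.007],[0.01,0,0.007],[0.01,0,0.007],[0,0,0]], "roll": [0,0,0,0,0,0,0], "force": 10}}

```text
time_s: 20.12
ee_pos: [0.6075, -0.0585, 0.2668]
orientation: [0.135, -3.138, -0.0]
wrist_force: [1.1, 0.6, -3.5]
width: 0.02
gripper_force: 10.0
```

```bash
python3 -c "
from h import *
s=manip.get_state();plan([.638,-.056,.285],95)
print(s['gripper_force'],s['wrist_force'])
c=cap('side')['color'][80:260,220:460]
cv2.imwrite('pics/c8.png',cv2.resize(c,None,fx=3,fy=3)[:,:,::-1])"
```

```text
pos [ 0.6075 -0.0585  0.2668] yaw 94.9 units [-0.061 -0.    -0.037] minrows 1 /row [-0.0613 -0.0002 -0.0365] roll -0.01 w 0.02 q6 -1.94 t 20.1167
9.985528507972958 [ 1.07662828  0.60475561 -3.52479374]
```

View pics/c8.png

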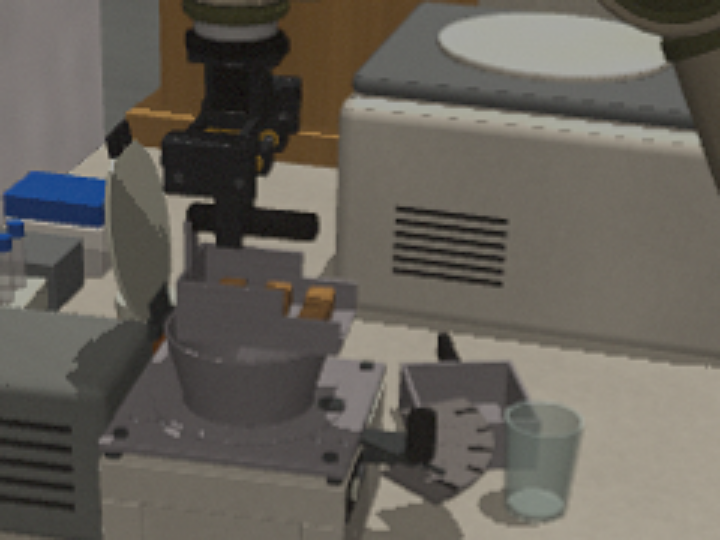

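The scoop barely tilts from here and is sitting level on the rim. I'll rest it there, regrip at the rear of the bar, then let it tip over the hopper.

Call:
{"api": "jog_arm", "payload": {"translation": [[0,0,0.003],[0,0,0.003],[0,0,0],[0,0,0]], "roll": [0,0,0,0]}}

```text
time_s: 20.5
ee_pos: [0.6082, -0.0584, 0.2641]
orientation: [0.136, -3.139, -0.0]
wrist_force: [-0.2, -0.8, -3.0]
width: 0.0198
gripper_force: 10.0
```

Call:
{"api": "jog_arm", "payload": {"translation": [[0,0,0],[0,0,0],[0,0,0],[0,0,0],[0,0,0],[-0.015,0,0],[-0.015,0,0],[-0.015,0,0],[-0.015,0,0],[0,0,0]], "roll": [0,0,0,0,0,0,0,0,0,0], "hand": 0.6}}

```text
time_s: 21.33
ee_pos: [0.6386, -0.0559, 0.2639]
orientation: [0.136, -3.139, -0.0]
wrist_force: [-0.7, -0.0, -0.2]
width: 0.0352
gripper_force: 0.0
```

Call:
{"api": "jog_arm", "payload": {"translation": [[0,0,0],[0,0,0],[0,0,0],[0,0,0],[0,0,0],[0,0,0],[0,0,0],[0,0,0],[0,0,0],[0,0,0],[0,0,0]], "roll": [0,0,0,0,0,0,0,0,0,0,0], "hand": 1.0, "force": 60}}

```text
time_s: 22.25
ee_pos: [0.6384, -0.056, 0.2651]
orientation: [-0.135, 3.136, -0.001]
wrist_force: [2.3, -1.3, 5.9]
width: 0.0197
gripper_force: 75.6
```

Call:
{"api": "jog_arm", "payload": {"translation": [[0,0,-0.01],[0,0,-0.015],[0,0,-0.015],[0,0,-0.015],[0,0,-0.015],[0,0,-0.015],[0,0,0],[0,0,0]], "roll": [0,0,0,0,0,0,0,0]}}

```text
time_s: 22.92
ee_pos: [0.6381, -0.0559, 0.307]
orientation: [-0.135, 3.138, -0.0]
wrist_force: [-0.5, 0.3, -2.8]
width: 0.0198
gripper_force: 76.3
```

```bash
python3 -c "
from h import *
s=manip.get_state();plan([.638,-.056,.285],95)
print(s['gripper_force'],s['wrist_force'])
c=cap('side')['color'][80:260,220:460]
cv2.imwrite('pics/c9.png',cv2.resize(c,None,fx=3,fy=3)[:,:,::-1])"
```

```text
pos [ 0.6381 -0.0559  0.307 ] yaw 94.9 units [ 0.    -0.     0.044] minrows 1 /row [ 0.0002 -0.0002  0.044 ] roll -0.01 w 0.02 q6 -1.93 t 22.9167
76.33129438385367 [-0.48840625  0.27700101 -2.75174223]
```

View pics/c9.png

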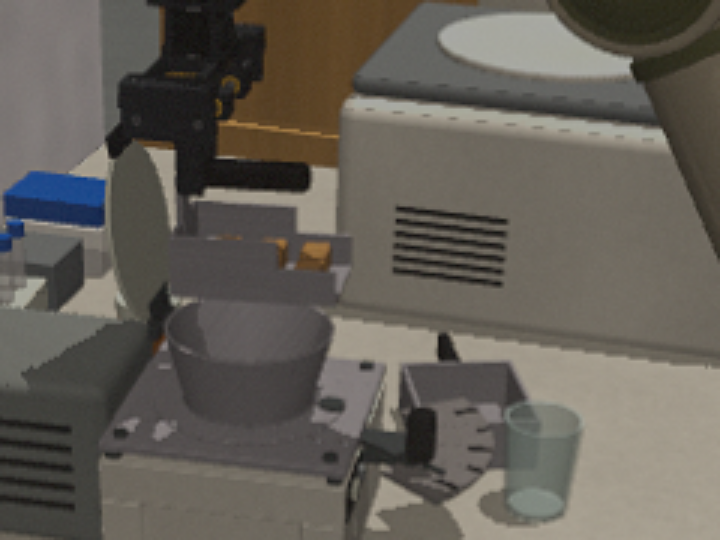

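Held level at the bar's rear end, with the scoop's front overhanging the hopper's front rim. I'll move back so the front is over the mouth, then slacken to tip.

Call:
{"api": "jog_arm", "payload": {"translation": [[-0.01,0,0],[-0.012,0,0],[-0.012,0,0],[-0.01,0,0],[0,0,0],[0,0,0]], "roll": [0,0,0,0,0,0], "force": 60}}

```text
time_s: 23.47
ee_pos: [0.66, -0.0539, 0.3062]
orientation: [0.136, -3.138, -0.0]
wrist_force: [-1.0, 0.3, -2.4]
width: 0.0193
gripper_force: 76.3
```

Call:
{"api": "jog_arm", "payload": {"translation": [[0,0,0],[0,0,0],[0,0,0],[0,0,0],[0,0,0]], "roll": [0,0,0,0,0], "force": 20}}

```text
time_s: 23.88
ee_pos: [0.6598, -0.054, 0.3068]
orientation: [-0.135, 3.139, -0.0]
wrist_force: [-0.2, -0.0, -3.3]
width: 0.0199
gripper_force: 21.5
```

```bash
cat > tilt.py <<'E'
from h import *
def look():
    s=manip.get_state();print(np.round(s['ee_pos'],3),s['gripper_force'],np.round(s['wrist_force'],1),round(s['width'],4))
    c=cap('side');im=c['color'];cv2.imwrite('pics/last.png',im[:,:,::-1])
    ds=manip.trace('side','scoop')
    for d in ds[:1]:
        ys,xs=np.nonzero(d['mask']);print('scoop',round(d['conf'],2),len(xs),xs.min(),xs.max(),ys.min(),ys.max())
        dark=d['mask']&(im.max(2)<45);n,l,st,ct=cv2.connectedComponentsWithStats(dark.astype(np.uint8))
        if n>1:
            i=1+np.argmax(st[1:,4]);ys,xs=np.nonzero(l==i);v=cv2.fitLine(np.c_[xs,ys].astype(np.float32),2,0,.01,.01).ravel();print('bar',st[i],'angle',np.degrees(np.arctan(v[1]/v[0])))
        lower=d['mask']&~dark;r=cv2.minAreaRect(np.argwhere(lower)[:,::-1].astype(np.float32));print('bowl',r)
    print('cubes',[(round(d['conf'],2),np.round(d['xy']).astype(int).tolist()) for d in manip.place_of('side','cube1')])
E
python3 -c "
from tilt import *
look()"
```

```text
[ 0.66  -0.054  0.307] 21.48527524288511 [-0.2 -0.  -3.3] 0.0199
scoop 0.66 2048 266 327 132 182
bar [279 132  35  12 311] angle 4.423562
bowl ((297.1517333984375, 156.6793212890625), (61.70279312133789, 47.502017974853516), 4.763641834259033)
cubes [(0.76, [388, 441]), (0.54, [304, 414]), (0.5, [386, 390]), (0.45, [301, 166]), (0.42, [312, 169]), (0.39, [313, 171])]
```

Call:
{"api": "jog_arm", "payload": {"translation": [[0,0,0],[0,0,0],[0,0,0],[0,0,0],[0,0,0],[0,0,0]], "roll": [0,0,0,0,0,0], "force": 9}}

```text
time_s: 24.53
ee_pos: [0.6599, -0.054, 0.3067]
orientation: [0.135, -3.139, 0.0]
wrist_force: [-0.9, 0.2, -2.8]
width: 0.0197
gripper_force: 9.2
```

```bash
python3 -c "
from tilt import *
look()"
```

```text
[ 0.66  -0.054  0.307] 9.162648372002877 [-0.9  0.2 -2.8] 0.0197
scoop 0.85 2005 265 326 133 183
bar [279 133  35  13 300] angle 8.485656
bowl ((296.5929260253906, 157.7868194580078), (60.13187789916992, 47.93771743774414), 8.61564826965332)
cubes [(0.84, [323, 382]), (0.82, [388, 440]), (0.81, [301, 415]), (0.59, [310, 174]), (0.59, [313, 171]), (0.5, [298, 165]), (0.5, [387, 391]), (0.49, [377, 228])]
```

Call:
{"api": "jog_arm", "payload": {"translation": [[0,0,0],[0,0,0],[0,0,0],[0,0,0],[0,0,0],[0,0,0]], "roll": [0,0,0,0,0,0], "force": 5}}

```text
time_s: 25.18
ee_pos: [0.6599, -0.054, 0.3067]
orientation: [0.135, -3.139, 0.0]
wrist_force: [-0.7, -0.1, -3.8]
width: 0.0202
gripper_force: 5.2
```

```bash
python3 -c "
from tilt import *
look()"
```

```text
[ 0.66  -0.054  0.307] 5.202096186694689 [-0.7 -0.1 -3.8] 0.0202
scoop 0.62 2126 265 326 132 185
bar [279 132  35  14 311] angle 8.52014
bowl ((295.9989929199219, 157.90774536132812), (61.44407653808594, 48.2420768737793), 7.495856761932373)
cubes [(0.73, [387, 391]), (0.66, [304, 414]), (0.56, [388, 443]), (0.54, [319, 383]), (0.51, [312, 169]), (0.5, [308, 176]), (0.38, [298, 166]), (0.34, [329, 357])]
```

Call:
{"api": "jog_arm", "payload": {"translation": [[0,0,0],[0,0,0],[0,0,0]], "roll": [0,0,0], "force": 3.5}}

```text
time_s: 25.58
ee_pos: [0.6599, -0.054, 0.3067]
orientation: [0.135, -3.139, -0.0]
wrist_force: [-0.7, 0.5, -2.7]
width: 0.0197
gripper_force: 3.7
```

```bash
python3 -c "
from tilt import *
look()"
```

```text
[ 0.66  -0.054  0.307] 3.719113870320143 [-0.7  0.5 -2.7] 0.0197
scoop 0.64 2033 265 325 133 185
bar [279 133  35  13 305] angle 7.9980826
bowl ((296.4462585449219, 158.1869659423828), (60.364994049072266, 47.46108627319336), 7.907163143157959)
cubes [(0.81, [302, 414]), (0.7, [388, 389]), (0.64, [391, 441]), (0.58, [322, 381]), (0.55, [313, 168]), (0.54, [297, 167]), (0.37, [307, 173])]
```

Call:
{"api": "jog_arm", "payload": {"translation": [[0.01,0,0],[0.01,0,0],[0.01,0,0],[0.01,0,0],[0,0,0],[0,0,0]], "roll": [0,0,0,0,0,0], "force": 6}}

```text
time_s: 26.23
ee_pos: [0.6396, -0.0557, 0.3072]
orientation: [0.135, -3.139, 0.0]
wrist_force: [-2.2, 2.4, -1.0]
width: 0.0199
gripper_force: 6.7
```

```bash
python3 -c "
from tilt import *
look()"
```

```text
[ 0.64  -0.056  0.307] 6.6577742985100485 [-2.2  2.4 -1. ] 0.0199
scoop 0.81 1955 265 324 135 194
bar [288 135  33  20 294] angle 22.607727
bowl ((297.4142150878906, 164.0777587890625), (58.09495544433594, 45.20222854614258), 21.250505447387695)
cubes [(0.8, [323, 383]), (0.8, [388, 388]), (0.75, [305, 414]), (0.74, [391, 442]), (0.61, [288, 164]), (0.53, [298, 169]), (0.47, [312, 175]), (0.42, [310, 181])]
```

It was the lid blocking the tip, and now it's rotating freely. I'll keep moving forward as it tips.

Call:
{"api": "jog_arm", "payload": {"translation": [[0.008,0,0],[0.008,0,0],[0.008,0,0],[0.008,0,0],[0.008,0,0],[0,0,0],[0,0,0]], "roll": [0,0,0,0,0,0,0]}}

```text
time_s: 26.97
ee_pos: [0.6199, -0.0575, 0.3069]
orientation: [-0.135, 3.138, -0.0]
wrist_force: [-0.0, -0.1, -3.6]
width: 0.0201
gripper_force: 6.7
```

```bash
python3 -c "
from tilt import *
look()"
```

```text
[ 0.62  -0.057  0.307] 6.677195542724803 [-0.  -0.1 -3.6] 0.0201
scoop 0.65 1977 272 331 136 195
bar [296 136  33  21 304] angle 23.799435
bowl ((305.5, 165.0), (56.92308044433594, 45.76923370361328), 22.61986541748047)
cubes [(0.81, [303, 414]), (0.81, [387, 389]), (0.7, [388, 440]), (0.59, [325, 382]), (0.52, [316, 183]), (0.51, [305, 170]), (0.49, [318, 176]), (0.41, [293, 166])]
```

Call:
{"api": "jog_arm", "payload": {"translation": [[0,0,0],[0,0,0],[0,0,0],[0,0,0],[0,0,0]], "roll": [0,0,0,0,0], "force": 4}}

```text
time_s: 27.53
ee_pos: [0.6201, -0.0574, 0.3067]
orientation: [0.135, -3.139, -0.0]
wrist_force: [0.3, 0.2, -3.6]
width: 0.02
gripper_force: 4.6
```

```bash
python3 -c "
from tilt import *
look()"
```

```text
[ 0.62  -0.057  0.307] 4.581505155219929 [ 0.3  0.2 -3.6] 0.02
scoop 0.85 1871 269 327 137 199
bar [296 137  31  24 302] angle 30.823458
bowl ((302.5896301269531, 165.84840393066406), (56.899410247802734, 47.429222106933594), 30.5792236328125)
cubes [(0.87, [389, 442]), (0.82, [387, 389]), (0.78, [299, 414]), (0.63, [324, 382]), (0.6, [302, 170]), (0.5, [278, 365]), (0.47, [312, 187]), (0.42, [290, 163]), (0.4, [311, 181])]
```

Call:
{"api": "jog_arm", "payload": {"translation": [[0,0,0.008],[0,0,0.008],[0.01,0,0],[0.01,0,0],[0.012,0,0],[0.012,0,0],[0.012,0,0],[0.012,0,0],[0.012,0,0],[0.012,0,0],[0.012,0,0],[0.012,0,0],[0,0,0]], "roll": [0,0,0,0,0,0,0,0,0,0,0,0,0], "force": 8}}

```text
time_s: 28.77
ee_pos: [0.5621, -0.0634, 0.3017]
orientation: [-0.134, 3.133, -0.006]
wrist_force: [1.2, -4.1, 7.4]
width: 0.0198
gripper_force: 8.0
```

```bash
python3 -c "
from tilt import *
look()"
```

```text
[ 0.562 -0.063  0.302] 8.001778529724106 [ 1.2 -4.1  7.4] 0.0198
scoop 0.66 2035 278 340 135 200
bar [320 141  21  30 255] angle 55.91472
bowl ((312.1055908203125, 165.85939025878906), (59.56452178955078, 48.55015563964844), 52.85331344604492)
cubes [(0.73, [388, 390]), (0.67, [304, 413]), (0.63, [321, 383]), (0.58, [315, 181]), (0.56, [320, 190]), (0.55, [317, 197]), (0.46, [314, 188])]
```

Call:
{"api": "jog_arm", "payload": {"translation": [[0,0,0],[0,0,0],[0,0,0],[0,0,0],[-0.01,0,-0.01],[-0.015,0,-0.01],[-0.015,0,-0.01],[-0.01,0,-0.01],[0,0,-0.01],[0,0,0],[0,0,0],[0,0,0]], "roll": [0,0,0,0,0,0,0,0,0,0,0,0], "force": 60}}

```text
time_s: 29.92
ee_pos: [0.5867, -0.0603, 0.3236]
orientation: [0.135, -3.138, -0.0]
wrist_force: [-0.8, -0.4, -1.9]
width: 0.0194
gripper_force: 60.0
```

```bash
python3 -c "
from tilt import *
look()
c=cv2.imread('pics/last.png')[80:260,220:460];cv2.imwrite('pics/c10.png',cv2.resize(c,None,fx=3,fy=3))"
```

```text
[ 0.587 -0.06   0.324] 59.99915108084679 [-0.8 -0.4 -1.9] 0.0194
scoop 0.61 2167 268 330 124 193
bar [309 130  21  32 265] angle 56.31485
bowl ((301.8191223144531, 156.8450164794922), (60.63140869140625, 48.81973648071289), 50.59933853149414)
cubes [(0.76, [387, 390]), (0.76, [390, 444]), (0.59, [323, 380]), (0.57, [316, 198]), (0.53, [323, 194]), (0.31, [206, 297])]
```

View pics/c10.png

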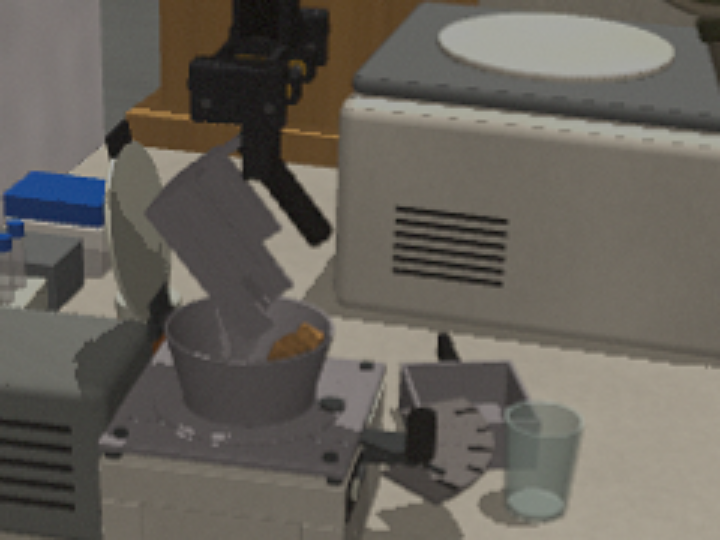

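The scoop stands at about 56° and the cubes are in the hopper. Next I carry the empty scoop back toward the mat.

Call:
{"api": "jog_arm", "payload": {"translation": [[0,0,-0.02],[0,0,-0.03],[0,0,-0.03],[0,0.02,-0.01],[0,0.04,0],[0,0.06,0],[0,0.07,0],[0,0.07,0],[0,0.07,0],[0,0.07,0],[0,0.07,0],[0,0.07,0],[0,0.07,0],[0,0.07,0],[0,0.07,0],[0,0.07,0],[0,0.06,0],[0,0.04,0],[0,0.02,0],[0,0,0]], "roll": [0,0,0,0,0,0,0,0,0,0,0,0,0,0,0,0,0,0,0,0]}}

```text
time_s: 31.73
ee_pos: [0.5455, 0.4106, 0.3678]
orientation: [0.14, -3.137, -0.0]
wrist_force: [0.5, -0.3, -2.4]
width: 0.0198
gripper_force: 60.0
```

Call:
{"api": "jog_arm", "payload": {"translation": [[0,0,0],[0,0,0],[0,0,0],[0,0,0],[0,0,0],[0,0,0],[0,0,0],[0,0,0],[0,0,0],[0,0,0],[0,0,0],[0,0,0],[0,0,0],[0,0,0],[0,0,0],[0,0,0]], "roll": [0.9,0.9,0.9,0.9,0.9,0.9,0.9,0.9,0.9,0.9,0.9,0.9,0.9,0.9,0.9,0.3]}}

```text
time_s: 33.07
ee_pos: [0.5467, 0.4073, 0.369]
orientation: [2.227, 2.215, 0.0]
wrist_force: [0.7, 0.3, -2.1]
width: 0.0196
gripper_force: 60.0
```

```bash
python3 -c "
from tilt import *
look();plan([.575,.41,.15],0)
c=cap('top')
print([(round(d['conf'],2),onz(c,d['xy'],.014)[:2].round(3),onz(c,d['xy'],.12)[:2].round(3)) for d in manip.place_of('top','cube1')])
print([(round(d['conf'],2),onz(c,d['xy'],.136)[:2].round(3)) for d in manip.place_of('top','gate_knob')])"
```

```text
[0.547 0.407 0.369] 59.999301843345165 [ 0.7  0.3 -2.1] 0.0196
scoop 0.57 4484 218 287 185 278
bar [226 185  23  67 858] angle -79.82828
bowl ((250.63462829589844, 232.82693481445312), (60.79600524902344, 84.13381958007812), 11.309932708740234)
cubes [(0.63, [323, 385]), (0.59, [298, 414]), (0.58, [316, 198]), (0.56, [391, 444]), (0.52, [388, 391]), (0.44, [324, 199])]
pos [0.5467 0.4075 0.369 ] yaw 0.1 units [0.005 0.057 0.438] minrows 6 /row [0.0008 0.0094 0.073 ] roll 0.01 w 0.02 q6 0.47 t 33.2167
[(0.6, array([ 0.57 , -0.053]), array([ 0.56 , -0.044])), (0.58, array([ 0.568, -0.093]), array([ 0.559, -0.08 ])), (0.53, array([ 0.568, -0.089]), array([ 0.559, -0.077])), (0.52, array([0.409, 0.384]), array([0.41 , 0.362])), (0.42, array([ 0.577, -0.097]), array([ 0.567, -0.084]))]
[(0.59, array([ 0.45 , -0.028]))]
```

Call:
{"api": "jog_arm", "payload": {"translation": [[0,0.01,0.03],[0,0.015,0.05],[0,0.015,0.06],[0,0.017,0.07],[0,0,0.07],[0,0,0.06],[0,0,0.05],[0,0,0.03],[0,0,0.018],[0,0,0],[0,0,0]], "roll": [0,0,0,0,0,0,0,0,0,0,0]}}

```text
time_s: 34.28
ee_pos: [0.5755, 0.4081, 0.1505]
orientation: [2.22, 2.223, 0.001]
wrist_force: [0.8, -0.1, -2.3]
width: 0.0194
gripper_force: 60.0
```

Call:
{"api": "jog_arm", "payload": {"translation": [[0,0,0.008],[0,0,0.008],[0,0,0.008],[-0.012,0,0.002],[-0.02,0,0.002],[-0.018,0,0.002],[-0.018,0,0.002],[-0.018,0,0.002],[-0.018,0,0.005],[-0.017,0,0.006],[-0.017,0,0.006],[-0.016,0,0.008],[-0.016,0,0.008],[-0.016,0,0.008],[0,0,0]], "roll": [0,0,0,0,0,0,0,0,0,0,0,0,0,0,0], "force": 12}}

```text
time_s: 35.53
ee_pos: [0.5764, 0.3128, 0.1146]
orientation: [2.22, 2.219, 0.003]
wrist_force: [-3.0, -4.7, 13.5]
width: 0.02
gripper_force: 12.0
```

```bash
python3 -c "
from tilt import *
look();plan([.575,.278,.077],0)"
```

```text
[0.576 0.313 0.115] 12.009290176611103 [-3.  -4.7 13.5] 0.02
scoop 0.62 3099 226 286 282 363
bar [238 282  21  51 540] angle -74.56182
bowl ((255.7941436767578, 324.32354736328125), (49.71980285644531, 71.54800415039062), 14.03624439239502)
cubes [(0.8, [387, 389]), (0.54, [302, 415]), (0.49, [324, 384])]
pos [0.5764 0.3138 0.1149] yaw 0.0 units [-0.072 -0.003  0.076] minrows 2 /row [-0.0358 -0.0015  0.0379] roll 0.01 w 0.02 q6 0.32 t 35.6833
```

Call:
{"api": "jog_arm", "payload": {"translation": [[-0.014,0,0.01],[-0.014,0,0.011],[-0.012,0,0.012],[-0.012,0,0.013],[-0.01,0,0.014],[-0.008,0,0.014],[0,0,0],[0,0,0]], "roll": [0,0,0,0,0,0,0,0]}}

```text
time_s: 36.35
ee_pos: [0.5752, 0.2798, 0.0748]
orientation: [-2.22, -2.222, 0.001]
wrist_force: [-0.0, 0.9, -1.7]
width: 0.0199
gripper_force: 12.0
```

```bash
python3 -c "
from tilt import *
look();plan([.575,.278,.077],0)"
```

```text
[0.575 0.28  0.075] 11.999178738333285 [-0.   0.9 -1.7] 0.0199
scoop 0.6 310 293 311 403 421
bar [301 403   8   1   8] angle 0.0
bowl ((302.0, 412.5), (17.0, 16.0), 90.0)
cubes [(0.87, [390, 441]), (0.78, [322, 382]), (0.73, [302, 413]), (0.57, [388, 393])]
pos [0.5751 0.2804 0.0751] yaw 0.1 units [-0.005 -0.    -0.004] minrows 1 /row [-0.0049 -0.0003 -0.0038] roll 0.01 w 0.02 q6 0.27 t 36.5
```

Call:
{"api": "jog_arm", "payload": {"translation": [[0,0,0],[0,0,0],[0,0,0],[0,0,0],[0,0,0],[0,0,0],[0,0,-0.04],[0,0,-0.06],[0,0,-0.07],[0,0,-0.07],[0,0,-0.05],[0,0,0]], "roll": [0,0,0,0,0,0,0,0,0,0,0,0], "hand": 0.0}}

```text
time_s: 37.5
ee_pos: [0.577, 0.2805, 0.2264]
orientation: [2.217, 2.219, 0.014]
wrist_force: [-0.4, -0.5, 0.9]
width: 0.0881
gripper_force: 0.0
```

```bash
cat > cubes.py <<'E'
from h import *
def cubes(c,n='top',z=.025):
    g=c['color'].astype(int)
    m=((g[:,:,0]-g[:,:,2]>35)&(g[:,:,0]-g[:,:,1]<60)&(g[:,:,1]-g[:,:,2]>12)).astype(np.uint8)
    k,l,st,ct=cv2.connectedComponentsWithStats(m)
    for i in range(1,k):
        if st[i,4]<15: continue
        ys,xs=np.nonzero(l==i)
        P=np.array([onz(c,(x,y),z)[:2] for x,y in zip(xs,ys)])
        if not((.3<P[:,0].mean()<.72)&(P[:,1].mean()<.56)&(P[:,1].mean()>-.4)):continue
        r=cv2.minAreaRect((P*1000).astype(np.float32))
        print(n,st[i,4],ct[i].round(1),'pos',P.mean(0).round(4),'rect',np.round(r[0]),np.round(r[1]),round(r[2],1),'col',g[l==i].mean(0).astype(int))
E
python3 -c "
from cubes import *
from tilt import look
look()
for n in('top','side'): cubes(cap(n),n)
plan([.41,.386,.2],0)"
```

```text
[0.577 0.281 0.226] 0.0 [-0.4 -0.5  0.9] 0.0881
scoop 0.81 3273 226 289 288 367
bar [247 288  26  36 419] angle -57.496994
bowl ((260.17510986328125, 330.09552001953125), (49.24195861816406, 83.32026672363281), 28.610462188720703)
cubes [(0.83, [391, 438]), (0.63, [386, 391]), (0.5, [317, 196]), (0.5, [303, 411]), (0.5, [322, 383]), (0.38, [324, 192])]
top 215 [370.8 212.2] pos [ 0.5684 -0.0766] rect [569. -76.] [71. 37.] 89.6 col [115  92  65]
top 78 [195.9 258.5] pos [0.4283 0.4648] rect [428. 464.] [32. 24.] 18.8 col [118  93  61]
top 131 [316.3 289.6] pos [0.3307 0.0936] rect [331.  94.] [89. 14.] 2.7 col [133 115  83]
side 118 [319.2 193.3] pos [ 0.642  -0.3921] rect [ 641. -392.] [80. 42.] 74.8 col [134  99  60]
side 16 [286.5 203. ] pos [ 0.7154 -0.2956] rect [ 715. -296.] [15. 14.] 18.4 col [80 62 28]
side 335 [393.8 304.1] pos [0.3269 0.1133] rect [328. 114.] [93. 32.] 2.1 col [129 104  68]
side 255 [322.6 381.5] pos [0.4124 0.392 ] rect [412. 392.] [43. 33.] 63.6 col [111  81  46]
side 280 [302.  412.2] pos [0.4262 0.4747] rect [426. 474.] [28. 37.] 17.0 col [119  87  50]
pos [0.5749 0.2798 0.2185] yaw 0.1 units [ 0.213 -0.329  0.038] minrows 5 /row [ 0.0425 -0.0659  0.0076] roll 0.01 w 0.088 q6 0.27 t 37.75
```

The cubes show in the hopper. The two loose cubes are near (0.411, 0.382) and (0.428, 0.464). Taking the first with a yaw that clears the jar.

Call:
{"api": "jog_arm", "payload": {"translation": [[0.02,-0.03,0],[0.03,-0.05,0],[0.04,-0.06,0],[0.04,-0.06,0],[0.04,-0.06,0],[0.024,-0.048,0],[0.01,-0.02,0],[0,0,0.04],[0,0,0.06],[0,0,0.06],[0,0,0.04],[0,0,0],[0,0,0]], "roll": [0,0,0,0,0,0,0,0.9,0.8,0,0,0,0], "hand": 0.3, "force": 20}}

```text
time_s: 38.83
ee_pos: [0.4114, 0.3814, 0.1196]
orientation: [-2.435, -1.984, 0.003]
wrist_force: [-0.1, -0.3, 0.6]
width: 0.0613
gripper_force: 0.0
```

```bash
python3 -c "
from cubes import *
plan([.411,.382,.008],-12)
c=cap('side');cubes(c,'side')
P=[[.411+dx,.382+dy,.025] for dx,dy in((0,0),)];print(proj(c,P))"
```

```text
pos [0.4114 0.3814 0.1196] yaw -11.7 units [ 0.001 -0.001  0.223] minrows 3 /row [ 0.0005 -0.0002  0.0744] roll 0.05 w 0.061 q6 0.74 t 38.8333
side 72 [310.6 297.1] pos [0.51  0.143] rect [505. 145.] [  8. 105.] 79.0 col [76 60 31]
side 40 [359.7 299.3] pos [0.4029 0.1181] rect [403. 118.] [21. 15.] 73.7 col [81 63 29]
side 231 [400.1 305.1] pos [0.3129 0.113 ] rect [313. 113.] [62. 32.] 2.1 col [126 101  65]
side 15 [355.7 320.4] pos [0.3945 0.1956] rect [394. 195.] [ 5. 25.] 2.8 col [75 58 28]
side 244 [322.5 381.7] pos [0.4125 0.3925] rect [412. 392.] [45. 31.] 70.3 col [82 59 34]
side 278 [302.  412.3] pos [0.4261 0.4748] rect [426. 474.] [28. 37.] 17.0 col [116  85  48]
[[324.82353904 377.96135085]]
```

Call:
{"api": "jog_arm", "payload": {"translation": [[0.003,0.004,0.05],[0.002,0.002,0.06],[0,0,0.05],[0,0,0.04],[0,0,0.02],[0,0,0]], "roll": [0,0,0,0,0,0]}}

```text
time_s: 39.38
ee_pos: [0.4147, 0.3835, 0.0096]
orientation: [-2.435, -1.985, 0.002]
wrist_force: [-0.3, -0.4, -0.4]
width: 0.0617
gripper_force: 0.0
```

Call:
{"api": "jog_arm", "payload": {"translation": [[0,0,0],[0,0,0],[0,0,0],[0,0,0],[0,0,0],[0,0,0],[0,0,0],[0,0,0],[0,0,0]], "roll": [0,0,0,0,0,0,0,0,0], "hand": 1.0, "force": 25}}

```text
time_s: 40.13
ee_pos: [0.4149, 0.3838, 0.0106]
orientation: [2.435, 1.985, 0.001]
wrist_force: [-1.0, -0.6, 5.5]
width: 0.0223
gripper_force: 23.9
```

Call:
{"api": "jog_arm", "payload": {"translation": [[0,0,-0.03],[0,0,-0.06],[0,0,-0.07],[0,0,-0.07],[0,0,-0.07],[0,0,-0.07],[0,0,-0.07],[0,0,-0.05],[0,0,0]], "roll": [0,0,0,0,0,0,0,0,0]}}

```text
time_s: 40.88
ee_pos: [0.4159, 0.3845, 0.2605]
orientation: [2.434, 1.984, 0.014]
wrist_force: [0.4, -0.3, 0.6]
width: 0.0225
gripper_force: 23.9
```

```bash
python3 -c "
from cubes import *
plan([.588,-.060,.26],-12);print(manip.get_state()['gripper_force'])
cubes(cap('side'),'side')"
```

```text
pos [0.4159 0.3845 0.2605] yaw -11.6 units [-0.801  0.516 -0.   ] minrows 12 /row [-0.0668  0.043  -0.    ] roll 0.05 w 0.022 q6 0.74 t 40.8833
23.944855385343544
side 116 [321.  225.9] pos [ 0.5796 -0.1889] rect [ 573. -186.] [ 18. 147.] 78.0 col [80 61 27]
side 15 [310.5 232.3] pos [ 0.596  -0.1452] rect [ 595. -144.] [ 7. 51.] 8.7 col [73 56 27]
side 16 [345.9 241.6] pos [ 0.4933 -0.1255] rect [ 493. -123.] [ 7. 43.] 5.5 col [80 62 29]
side 196 [325.2 268.7] pos [0.51   0.0189] rect [512.  17.] [29. 86.] 11.8 col [87 64 39]
side 336 [393.8 304.1] pos [0.3268 0.1133] rect [329. 113.] [94. 32.] 0.8 col [130 104  68]
side 281 [302.  412.2] pos [0.4262 0.4746] rect [426. 474.] [28. 37.] 17.0 col [119  87  50]
```

Held. I turn the gripper so its body clears the lid, then carry the cube over.

Call:
{"api": "jog_arm", "payload": {"translation": [[0,0,0],[0,0,0],[0,0,0],[0,0,0],[0,0,0],[0,0,0],[0,0,0],[0,0,0],[0,0,0],[0,0,0],[0,0,0],[0,0,0],[0,0,0]], "roll": [0.9,0.9,0.9,0.9,0.9,0.9,0.9,0.9,0.9,0.9,0.9,0.9,0.6]}}

```text
time_s: 42.02
ee_pos: [0.4143, 0.3834, 0.2532]
orientation: [3.14, -0.009, -0.004]
wrist_force: [-0.1, 0.2, -0.6]
width: 0.0221
gripper_force: 23.9
```

Call:
{"api": "jog_arm", "payload": {"translation": [[0.012,0.03,0],[0.02,0.06,0],[0.024,0.065,0],[0.026,0.065,0],[0.026,0.065,0],[0.026,0.065,0],[0.026,0.065,0],[0.026,0.065,0],[0.026,0.065,0],[0.026,0.065,0],[0.026,0.065,0],[0.026,0.065,0],[0.026,0.065,0],[0.016,0.06,0],[0.008,0.04,0],[0.004,0.04,0],[0,0.008,0],[0,0,0]], "roll": [0,0,0,0,0,0,0,0,0,0,0,0,0,0,0,0,0,0]}}

```text
time_s: 43.52
ee_pos: [0.5862, -0.0936, 0.2535]
orientation: [-3.141, 0.003, 0.004]
wrist_force: [-0.5, -0.3, -0.0]
width: 0.0225
gripper_force: 23.9
```

```bash
python3 -c "
from cubes import *
plan([.588,-.060,.185],-90);print(manip.get_state()['gripper_force'])"
```

```text
pos [ 0.5862 -0.0936  0.2535] yaw -90.1 units [ 0.004 -0.067  0.137] minrows 2 /row [ 0.002  -0.0335  0.0685] roll -0.02 w 0.023 q6 1.22 t 43.5167
23.944854238070548
```

Call:
{"api": "jog_arm", "payload": {"translation": [[0,-0.03,0],[0,-0.037,0.01],[0,0,0.03],[0,0,0.03],[0,0,0.03],[0,0,0.025],[0,0,0.008],[0,0,0]], "roll": [0,0,0,0,0,0,0,0]}}

```text
time_s: 44.18
ee_pos: [0.5861, -0.0574, 0.1879]
orientation: [-3.141, -0.002, 0.003]
wrist_force: [0.6, -0.3, 0.4]
width: 0.0224
gripper_force: 23.9
```

Call:
{"api": "jog_arm", "payload": {"translation": [[0,0,0],[0,0,0],[0,0,0],[0,0,0],[0,0,-0.04],[0,0,-0.05],[0,0,-0.05],[0,0,0]], "roll": [0,0,0,0,0,0,0,0], "hand": 0.5}}

```text
time_s: 44.85
ee_pos: [0.588, -0.0597, 0.2641]
orientation: [3.139, -0.001, 0.013]
wrist_force: [0.7, -0.3, 0.3]
width: 0.0438
gripper_force: 0.0
```

```bash
python3 -c "
from cubes import *
c=cap('side');cubes(c,'side');print([(round(d['conf'],2),np.round(d['xy'])) for d in manip.place_of('side','cube7')])
cubes(cap('top'))
plan([.428,.464,.12],-71)"
```

```text
side 110 [318.7 193.7] pos [ 0.6427 -0.3888] rect [ 641. -386.] [89. 39.] 73.1 col [94 69 42]
side 311 [393.7 304.3] pos [0.3269 0.1144] rect [329. 115.] [93. 30.] 2.1 col [97 76 49]
side 282 [301.9 412.3] pos [0.4262 0.4748] rect [426. 475.] [28. 39.] 18.0 col [118  86  49]
[(0.83, array([386., 390.])), (0.61, array([314., 198.])), (0.52, array([305., 413.])), (0.41, array([324., 194.]))]
top 126 [372.8 212.3] pos [ 0.5678 -0.0827] rect [564. -79.] [36. 69.] 12.2 col [94 76 54]
top 76 [195.9 258.5] pos [0.4283 0.4648] rect [429. 465.] [31. 24.] 18.8 col [123  97  64]
top 94 [316.4 290. ] pos [0.3295 0.0935] rect [331.  93.] [ 9. 89.] 89.7 col [97 82 58]
pos [ 0.5864 -0.0593  0.2582] yaw -90.0 units [-0.317 -1.047  0.277] minrows 14 /row [-0.0226 -0.0748  0.0198] roll -2.77 w 0.044 q6 1.27 t 45.0
```

Call:
{"api": "jog_arm", "payload": {"translation": [[-0.02,-0.066,0],[-0.02,-0.066,0],[-0.02,-0.066,0],[-0.02,-0.066,0],[-0.02,-0.066,0],[-0.02,-0.066,0],[-0.02,-0.066,0],[-0.02,-0.066,0],[-0.02,-0.066,0],[-0.02,-0.066,0],[-0.02,-0.066,0],[-0.02,-0.066,0],[-0.02,-0.066,0],[-0.02,-0.066,0],[-0.02,-0.066,0],[-0.017,-0.057,0],[0,0,0.05],[0,0,0.06],[0,0,0.06],[0,0,0]], "roll": [0,0,0,0,0,0,0,0,0,0,0,0,0,0,0,0,-1,-0.9,-0.9,0], "hand": 0.3}}

```text
time_s: 46.67
ee_pos: [0.4257, 0.4625, 0.1665]
orientation: [3.091, 0.53, -0.018]
wrist_force: [-0.3, -1.5, -0.6]
width: 0.0622
gripper_force: 0.0
```

```bash
python3 -c "
from cubes import *
plan([.428,.466,.010],-71)
c=cap('side');cubes(c,'side')"
```

```text
pos [0.4257 0.4625 0.1665] yaw -70.5 units [ 0.01  -0.006  0.313] minrows 4 /row [ 0.0026 -0.0016  0.0782] roll 0.07 w 0.062 q6 1.87 t 46.6667
side 15 [288.2 290.6] pos [0.5655 0.1339] rect [566. 135.] [ 6. 24.] 5.6 col [84 64 29]
side 327 [393.9 304.1] pos [0.3267 0.1132] rect [328. 114.] [93. 31.] 3.2 col [125 100  65]
side 274 [301.9 412.4] pos [0.4262 0.4752] rect [426. 475.] [28. 39.] 18.0 col [94 67 38]
```

Call:
{"api": "jog_arm", "payload": {"translation": [[0.005,-0.003,0.06],[0.005,-0.003,0.07],[0,0,0.07],[0,0,0.06],[0,0,0.04],[0,0,0.012],[0,0,0]], "roll": [0,0,0,0,0,0,0]}}

```text
time_s: 47.3
ee_pos: [0.4322, 0.4686, 0.0178]
orientation: [3.098, 0.521, -0.001]
wrist_force: [0.2, 0.3, 1.2]
width: 0.0616
gripper_force: 0.0
```

Call:
{"api": "jog_arm", "payload": {"translation": [[0,0,0],[0,0,0],[0,0,0],[0,0,0],[0,0,0],[0,0,0],[0,0,0],[0,0,0],[0,0,0]], "roll": [0,0,0,0,0,0,0,0,0], "hand": 1.0, "force": 25}}

```text
time_s: 48.05
ee_pos: [0.432, 0.4687, 0.0181]
orientation: [-3.097, -0.525, -0.001]
wrist_force: [-1.2, -1.0, 3.9]
width: 0.0214
gripper_force: 25.0
```

Call:
{"api": "jog_arm", "payload": {"translation": [[0,0,-0.03],[0,0,-0.06],[0,0,-0.07],[0,0,-0.07],[0,0,-0.07],[0,0,-0.07],[0,0,-0.07],[0,0,-0.05],[0,0,0]], "roll": [0,0,0.6,0.6,0.6,0.6,0.4,0,0]}}

```text
time_s: 48.8
ee_pos: [0.433, 0.4695, 0.2686]
orientation: [-3.136, 0.0, -0.012]
wrist_force: [0.4, 0.0, 0.2]
width: 0.0216
gripper_force: 25.0
```

```bash
python3 -c "
from cubes import *
plan([.588,-.060,.26],-90);print(manip.get_state()['gripper_force'])
cubes(cap('side'),'side')"
```

```text
pos [0.433  0.4695 0.2686] yaw -90.0 units [0.31  1.059 0.014] minrows 14 /row [0.0222 0.0757 0.001 ] roll -0.0 w 0.022 q6 2.21 t 48.8
25.000110268592834
side 44 [320.9 244.9] pos [ 0.5511 -0.0885] rect [552. -85.] [26. 46.] 15.4 col [87 68 30]
side 21 [311.7 267.8] pos [0.5422 0.0251] rect [542.  24.] [ 7. 32.] 11.6 col [81 62 28]
side 138 [305.5 299.4] pos [0.5181 0.1545] rect [515. 150.] [71. 37.] 68.9 col [89 65 39]
side 331 [393.9 304.1] pos [0.3267 0.1133] rect [328. 114.] [93. 32.] 2.1 col [129 104  68]
```

Call:
{"api": "jog_arm", "payload": {"translation": [[0.01,0.03,0],[0.02,0.067,0],[0.02,0.067,0],[0.02,0.067,0],[0.02,0.067,0],[0.02,0.067,0],[0.02,0.067,0],[0.02,0.067,0],[0.02,0.067,0],[0.02,0.067,0],[0.02,0.067,0],[0.02,0.067,0],[0.02,0.067,0],[0.02,0.067,0],[0.02,0.067,0],[0.02,0.067,0],[0,0.024,0.0],[0,0,0],[0,0,0]], "roll": [0,0,0,0,0,0,0,0,0,0,0,0,0,0,0,0,0,0,0]}}

```text
time_s: 50.43
ee_pos: [0.5863, -0.0603, 0.2616]
orientation: [-3.141, 0.001, 0.003]
wrist_force: [-0.1, -0.6, -0.3]
width: 0.0216
gripper_force: 25.0
```

Call:
{"api": "jog_arm", "payload": {"translation": [[0,0,0.03],[0,0,0.035],[0,0,0.035],[0,0,0.025],[0,0,0.008],[0,0,0]], "roll": [0,0,0,0,0,0]}}

```text
time_s: 50.93
ee_pos: [0.5863, -0.0592, 0.1954]
orientation: [-3.141, -0.003, 0.003]
wrist_force: [-0.7, 0.6, 0.0]
width: 0.0216
gripper_force: 25.0
```

```bash
python3 -c "
from cubes import *
plan([.588,-.060,.195],-90);print(manip.get_state()['gripper_force'])
cubes(cap('side'),'side')"
```

```text
pos [ 0.5863 -0.0592  0.1954] yaw -89.9 units [0.003 0.002 0.001] minrows 1 /row [0.0035 0.0017 0.0008] roll 0.01 w 0.022 q6 1.27 t 50.9333
24.999935030937195
side 173 [315.1 192.6] pos [ 0.6556 -0.3933] rect [ 665. -400.] [77. 93.] 51.2 col [92 67 40]
side 312 [393.6 304.3] pos [0.3271 0.1144] rect [329. 114.] [93. 29.] 2.1 col [98 77 50]
```

Call:
{"api": "jog_arm", "payload": {"translation": [[0,0,0],[0,0,0],[0,0,0],[0,0,0],[0,0,-0.04],[0,0,-0.07],[0,0,-0.07],[0,0,-0.07],[0,0,-0.07],[0,0,-0.07],[0,0,0]], "roll": [0,0,0,0,0,0,0,0,0,0,0], "hand": 0.5}}

```text
time_s: 51.9
ee_pos: [0.5874, -0.061, 0.3986]
orientation: [3.138, -0.0, 0.018]
wrist_force: [-0.5, 0.8, 0.4]
width: 0.0441
gripper_force: 0.0
```

Call:
{"api": "jog_arm", "payload": {"translation": [[-0.05,0.02,0],[-0.07,0.04,0],[-0.07,0.06,0],[-0.04,0.07,0],[0,0.07,0],[0,0.07,0],[0,0.06,0],[0,0,0]], "roll": [0,0,0,0,0,0,0,0], "hand": 1.0}}

```text
time_s: 52.57
ee_pos: [0.4743, -0.2574, 0.3897]
orientation: [-3.141, 0.008, 0.003]
wrist_force: [-0.6, -0.3, -1.5]
width: 0.0002
gripper_force: 0.0
```

```bash
python3 - <<'E'
from cubes import *
C={n:cap(n) for n in('top','side')}
for n in C: cubes(C[n],n)
for n in C:
  for k,z in(('lid_tab',.34),('gate_knob',.136),('pan',0),('hopper_mouth',.19)):
    for d in manip.place_of(n,k)[:1]: print(n,k,round(d['conf'],2),onz(C[n],d['xy'],z)[:2].round(4),np.round(d['xy']))
# predicted tab px for lid angles
a=.085
for f in(1.6,1.7,1.8):
  x,z=.074-.152*np.cos(f),.192+.152*np.sin(f);P=[.593+x*np.cos(a),-.06+x*np.sin(a),z]
  print(f,np.round(P,3),proj(C['top'],P).round(),proj(C['side'],P).round())
g=C['top']['color'];s=C['side']['color']
A=cv2.resize(g[170:290,170:330],(400,300),interpolation=2);B=cv2.resize(g[125:275,330:500],(340,300),interpolation=2)
D=cv2.resize(s[80:260,220:460],(400,300),interpolation=2);E=cv2.resize(s[295:425,190:400],(400,248),interpolation=2)
o=np.zeros((600,800,3),np.uint8);o[:300,:400]=A;o[:300,400:740]=B;o[300:,:400]=D;o[300:548,400:]=E
cv2.imwrite('pics/mid.png',o[:,:,::-1]);plan([.735,-.05,.37],-90)
E
```

```text
top 60 [371.2 188. ] pos [ 0.6436 -0.0789] rect [644. -78.] [19. 31.] 89.3 col [139 113  80]
top 47 [369.7 198.7] pos [ 0.6102 -0.0735] rect [610. -74.] [20. 22.] 75.4 col [136 110  80]
top 229 [371.1 212.1] pos [ 0.5685 -0.0776] rect [569. -76.] [71. 37.] 89.6 col [120  96  67]
top 91 [316.4 289.8] pos [0.3301 0.0934] rect [331.  93.] [ 9. 83.] 89.7 col [100  85  61]
side 122 [319.  193.6] pos [ 0.6421 -0.3898] rect [ 641. -388.] [91. 39.] 82.9 col [129  95  58]
side 309 [393.7 304.3] pos [0.327  0.1145] rect [329. 115.] [93. 29.] 2.5 col [94 74 47]
top lid_tab 0.8 [ 0.699  -0.0574] [376. 147.]
top gate_knob 0.78 [ 0.4422 -0.0251] [358. 253.]
top pan 0.72 [ 0.4385 -0.2963] [440. 254.]
top hopper_mouth 0.55 [ 0.599 -0.073] [376. 196.]
side lid_tab 0.56 [ 0.7038 -0.0557] [257. 125.]
side gate_knob 0.63 [ 0.4427 -0.0138] [358. 226.]
side pan 0.75 [ 0.4376 -0.2967] [378. 224.]
side hopper_mouth 0.68 [ 0.5813 -0.0547] [307. 190.]
1.6 [ 0.671 -0.053  0.344] [[375. 158.]] [[270. 125.]]
1.7 [ 0.686 -0.052  0.343] [[374. 152.]] [[264. 125.]]
1.8 [ 0.701 -0.051  0.34 ] [[374. 146.]] [[258. 126.]]
pos [ 0.4753 -0.2524  0.3914] yaw -90.0 units [ 0.52  -0.404  0.043] minrows 9 /row [ 0.0577 -0.0449  0.0048] roll 0.01 w 0.001 q6 0.86 t 53.0667
```

No cubes are left on the mat, the hopper is filled, the gate is shut, and the lid is open at about 1.8. Next is the lid.

```bash
python3 - <<'E'
from h import *
prev=None
for f in(1.8,1.6,1.4,1.2,1.0,.8,.6,.4,.2,0,-.03):
  r,o=.145,.006+.009*np.sin(f)
  x=.074-r*np.cos(f)+o*np.sin(f);z=.192+r*np.sin(f)+o*np.cos(f)
  if f==1.8: z-=.0
  p=np.array([.593+x*.9964,-.06+x*.085,z]);
  if prev is not None: print(f,p.round(3),'units yaw-90',np.round([(p-prev)[0]/.5,-(p-prev)[1]/.5,-(p-prev)[2]/.5],4))
  else: print(p)
  prev=p
plan([.755,-.048,.39],-90)
E
```

```text
[ 0.71388604 -0.04968756  0.32985335]
1.6 [ 0.686 -0.052  0.337] units yaw-90 [-0.056   0.0048 -0.0133]
1.4 [ 0.657 -0.055  0.337] units yaw-90 [-0.0582  0.005  -0.0018]
1.2 [ 0.628 -0.057  0.332] units yaw-90 [-0.0581  0.005   0.0101]
1.0 [ 0.6   -0.059  0.321] units yaw-90 [-0.0554  0.0047  0.022 ]
0.8 [ 0.575 -0.062  0.305] units yaw-90 [-0.0501  0.0043  0.0333]
0.6 [ 0.554 -0.063  0.283] units yaw-90 [-0.0425  0.0036  0.0434]
0.4 [ 0.537 -0.065  0.257] units yaw-90 [-0.0328  0.0028  0.0516]
0.2 [ 0.527 -0.066  0.228] units yaw-90 [-0.0213  0.0018  0.0576]
0 [ 0.522 -0.066  0.198] units yaw-90 [-0.0088  0.0008  0.0609]
-0.03 [ 0.522 -0.066  0.193] units yaw-90 [-0.0002  0.      0.0092]
pos [ 0.4753 -0.2524  0.3914] yaw -90.0 units [ 0.56  -0.408  0.003] minrows 9 /row [ 0.0622 -0.0454  0.0003] roll 0.01 w 0.001 q6 0.86 t 53.0667
```

Call:
{"api": "jog_arm", "payload": {"translation": [[0.04,-0.02,0],[0.06,-0.03,0],[0.06,-0.03,0],[0.06,-0.035,0],[0.06,-0.05,0],[0.06,-0.05,0],[0.06,-0.05,0],[0.06,-0.05,0],[0.06,-0.05,0],[0.04,-0.043,0],[0,0,0],[0,0,0]], "roll": [0,0,0,0,0,0,0,0,0,0,0,0]}}

```text
time_s: 54.07
ee_pos: [0.7246, -0.0528, 0.3773]
orientation: [3.14, 0.003, 0.023]
wrist_force: [-0.1, -1.2, 1.1]
width: 0.0005
gripper_force: 0.0
```

```bash
python3 -c "
from h import *
plan([.735,-.048,.33],-90)"
```

```text
pos [ 0.7246 -0.0528  0.3773] yaw -89.9 units [ 0.019 -0.01   0.095] minrows 2 /row [ 0.0097 -0.0049  0.0475] roll 0.02 w 0.001 q6 1.34 t 54.0667
```

Call:
{"api": "jog_arm", "payload": {"translation": [[0.01,-0.01,0.03],[0.01,0,0.03],[0,0,0.03],[0,0,0.01],[0,0,0]], "roll": [0,0,0,0,0]}}

```text
time_s: 54.48
ee_pos: [0.7347, -0.0502, 0.3283]
orientation: [3.14, -0.002, 0.024]
wrist_force: [0.2, 0.3, 0.1]
width: 0.0005
gripper_force: 0.0
```

```bash
python3 -c "
from h import *
plan([.714,-.05,.33],-90)
c=cap('side');print([(d['conf'],d['xy']) for d in manip.place_of('side','lid_tab')])"
```

```text
pos [ 0.7347 -0.0502  0.3283] yaw -90.1 units [-0.041 -0.    -0.004] minrows 1 /row [-0.0413 -0.0004 -0.0041] roll -0.01 w 0.001 q6 1.35 t 54.4833
[(0.79, [256.8, 123.3])]
```

Call:
{"api": "jog_arm", "payload": {"translation": [[-0.02,0,0],[-0.021,0,0],[-0.028,0.002,-0.006],[-0.028,0.002,-0.006],[-0.029,0.003,-0.001],[-0.029,0.002,-0.001],[-0.029,0.003,0.005],[-0.029,0.002,0.005],[-0.028,0.002,0.011],[-0.028,0.002,0.011],[-0.025,0.002,0.017],[-0.025,0.002,0.017],[-0.021,0.002,0.022],[-0.021,0.002,0.022],[0,0,0]], "roll": [0,0,0,0,0,0,0,0,0,0,0,0,0,0,0]}}

```text
time_s: 55.83
ee_pos: [0.5545, -0.0626, 0.2773]
orientation: [3.14, -0.001, 0.024]
wrist_force: [-0.4, 0.3, 0.6]
width: 0.0008
gripper_force: 0.0
```

```bash
python3 -c "
from h import *
plan([.554,-.063,.283],-90);plan([.522,-.066,.194],-90);print(manip.get_state()['wrist_force'])
c=cap('side');print([(d['conf'],d['xy']) for d in manip.place_of('side','lid_tab')])
x,z=.074-.152*np.cos(.6),.192+.152*np.sin(.6);print(proj(c,[.593+x,-.06+x*.085,z]))"
```

```text
pos [ 0.5545 -0.0626  0.2773] yaw -90.1 units [-0.001  0.001 -0.011] minrows 1 /row [-0.0007  0.0009 -0.0114] roll -0.01 w 0.001 q6 1.25 t 55.8333
pos [ 0.5545 -0.0626  0.2773] yaw -90.1 units [-0.067  0.007  0.166] minrows 3 /row [-0.0225  0.0022  0.0552] roll -0.01 w 0.001 q6 1.25 t 55.8333
[-0.35451175  0.31665746  0.58037949]
[(0.66, [322.7, 159.2])]
[[324.46250801 156.82439017]]
```

Lid follows. I continue down to shut.

Call:
{"api": "jog_arm", "payload": {"translation": [[-0.016,0.001,0.023],[-0.016,0.001,0.024],[-0.011,0.001,0.028],[-0.01,0.001,0.028],[-0.006,0.001,0.028],[-0.004,0,0.022],[-0.002,0,0.012],[0,0,0.004],[0,0,0]], "roll": [0,0,0,0,0,0,0,0,0]}}

```text
time_s: 56.68
ee_pos: [0.5268, -0.0653, 0.199]
orientation: [3.137, 0.0, 0.038]
wrist_force: [-12.9, 5.1, 39.0]
width: 0.0003
gripper_force: 19.9
```

```bash
python3 -c "
from h import *
plan([.522,-.066,.196],-90);print(manip.get_state()['wrist_force'])
c=cap('side');print([(d['conf'],d['xy']) for d in manip.place_of('side','lid_tab')])
x,z=.074-.152,.195;print(proj(c,[.593+x,-.06+x*.085,z]))"
```

```text
pos [ 0.5268 -0.0653  0.199 ] yaw -90.0 units [-0.01   0.001  0.006] minrows 1 /row [-0.0098  0.0014  0.0057] roll 0.0 w 0.0 q6 1.22 t 56.6833
[-12.85888778   5.13218189  38.97485405]
[(0.83, [332.5, 187.1])]
[[334.4823466  190.21939659]]
```

Call:
{"api": "jog_arm", "payload": {"translation": [[0,0,-0.01],[0,0,-0.04],[0,0,-0.07],[0,0,-0.07],[0,0,-0.07],[0,-0.06,0],[0,-0.08,0],[0,-0.08,0],[0,-0.08,0],[0,0,0]], "roll": [0,0,0,0,0,0,0,0,0,0]}}

```text
time_s: 57.62
ee_pos: [0.5226, 0.091, 0.3236]
orientation: [-3.141, -0.009, -0.029]
wrist_force: [-0.2, 1.0, 0.4]
width: 0.0006
gripper_force: 0.0
```

```bash
cat > pan.py <<'E'
from h import *
def pan():
  C={n:cap(n) for n in('top','side')}
  for n in C:
    for d in manip.place_of(n,'pan')[:1]: print(n,'pan',round(d['conf'],2),onz(C[n],d['xy'],0)[:2].round(4))
    for d in manip.place_of(n,'lid_tab')[:1]: print(n,'tab',round(d['conf'],2),onz(C[n],d['xy'],.195)[:2].round(4))
    for d in manip.place_of(n,'gate_knob')[:1]: print(n,'knob',round(d['conf'],2),onz(C[n],d['xy'],.136)[:2].round(4))
  c=C['top'];g=c['color']
  for d in manip.trace('top','pan')[:1]:
    m=d['mask'];br=(m&(g.max(2)>70)).astype(np.uint8);dk=(m&(g.max(2)<=55)).astype(np.uint8)
    P=lambda q,z:np.array([onz(c,(x,y),z)[:2]*1000 for y,x in np.argwhere(q)],np.float32)
    print('conf',d['conf'],'all',cv2.minAreaRect(P(m,.05)),'bright',cv2.minAreaRect(P(br,.03)))
    n,l,st,ct=cv2.connectedComponentsWithStats(dk)
    for i in range(1,n):
      if st[i,4]>8:
        q=P(l==i,.049);v=cv2.fitLine(q,2,0,.01,.01).ravel();print('dark',st[i,4],q.mean(0),'min',q.min(0),'max',q.max(0),np.degrees(np.arctan2(v[1],v[0])))
E
python3 -c "
from pan import *
pan();plan([.44,-.3,.25],17)"
```

```text
top pan 0.65 [ 0.4477 -0.2867]
top tab 0.96 [ 0.5154 -0.0743]
top knob 0.56 [ 0.4448 -0.0248]
side pan 0.64 [ 0.4526 -0.2924]
side tab 0.96 [ 0.5324 -0.0969]
side knob 0.66 [ 0.436  -0.0292]
conf 0.79 all ((456.30059814453125, -309.2994384765625), (114.57428741455078, 208.2122802734375), 20.481372833251953) bright ((456.6074523925781, -314.81353759765625), (116.18453216552734, 211.13853454589844), 20.481369018554688)
pos [0.5225 0.0845 0.322 ] yaw -90.1 units [-0.166  0.769  0.143] minrows 10 /row [-0.0166  0.0769  0.0143] roll -15.58 w 0.0 q6 1.51 t 58.0667
```

Call:
{"api": "jog_arm", "payload": {"translation": [[-0.005,0.069,0],[-0.005,0.069,0],[-0.005,0.069,0],[-0.005,0.069,0],[-0.005,0.069,0],[-0.005,0.069,0],[-0.005,0.069,0],[-0.005,0.069,0],[-0.005,0.069,0],[-0.005,0.069,0],[-0.005,0.069,0],[-0.005,0.069,0],[-0.005,0.069,0],[-0.002,0.064,0],[0,0,0.06],[0,0,0.07],[0,0,0.07],[0,0,0.06],[0,0,0]], "roll": [0,0,0,0,0,0,0,0,0,0,0,0,0,0,-0.9,-0.9,-0.9,-0.9,-0.9], "hand": 0.3}}

```text
time_s: 59.65
ee_pos: [0.4886, -0.394, 0.1854]
orientation: [-3.022, -0.843, -0.016]
wrist_force: [0.0, 0.9, -1.1]
width: 0.0614
gripper_force: 0.0
```

Call:
{"api": "jog_arm", "payload": {"translation": [[0,0,0],[0,0,0],[0,0,0],[0,0,0],[0,0,0],[0,0,0],[0,0,0],[0,0,0],[0,0,0],[0,0,0],[0,0,0],[0,0,0],[0,0,0],[0,0,0]], "roll": [-0.9,-0.9,-0.9,-0.9,-0.9,-0.9,-0.9,-0.9,-0.9,-0.9,-0.9,-0.9,-0.8,0]}}

```text
time_s: 60.82
ee_pos: [0.4903, -0.3958, 0.1921]
orientation: [1.776, 2.575, 0.012]
wrist_force: [0.5, 0.4, 0.1]
width: 0.0616
gripper_force: 0.0
```

```bash
python3 -c "
from pan import *
c=cap('side','last.png');print([(round(d['conf'],2),onz(c,d['xy'],0)[:2].round(4)) for d in manip.place_of('side','pan')[:1]])
g=c['color'];plan([.489,-.396,.017],20.5)
m=manip.trace('side','pan')[0]['mask'];q=(m&(g.max(2)<60));print(q.sum())
for z in (.049,.036):
  print(proj(c,[[.447+.35*t,-.284-.937*t,z] for t in(.065,.12,.136)]).round(1).tolist())
ys,xs=np.nonzero(q);print(xs.min(),xs.max(),ys.min(),ys.max(),np.percentile(xs,[10,50,90]),np.percentile(ys,[10,50,90]))"
```

```text
[(0.89, array([ 0.4464, -0.2803]))]
pos [ 0.4904 -0.3957  0.192 ] yaw 20.5 units [ 0.003 -0.008  0.35 ] minrows 5 /row [ 0.0005 -0.0016  0.07  ] roll -0.0 w 0.061 q6 -1.23 t 60.9167
125
[[371.6, 200.2], [368.7, 192.3], [367.9, 190.1]]
[[371.3, 204.2], [368.4, 196.3], [367.6, 194.0]]
353 393 191 216 [354. 368. 391.] [194. 207. 214.]
```

Call:
{"api": "jog_arm", "payload": {"translation": [[0,-0.004,0.05],[0,-0.003,0.07],[0,0,0.07],[0,0,0.07],[0,0,0.06],[0,0,0.03],[0,0,0]], "roll": [0,0,0,0,0,0,0]}}

```text
time_s: 61.55
ee_pos: [0.4887, -0.3954, 0.0133]
orientation: [1.786, 2.576, 0.015]
wrist_force: [0.1, 0.2, 0.4]
width: 0.0617
gripper_force: 0.0
```

Call:
{"api": "jog_arm", "payload": {"translation": [[0,0,0],[0,0,0],[0,0,0],[0,0,0],[0,0,0],[0,0,0],[0,0,0],[0,0,0],[0,0,0],[0,0,0]], "roll": [0,0,0,0,0,0,0,0,0,0], "hand": 1.0, "force": 30}}

```text
time_s: 62.38
ee_pos: [0.4903, -0.3969, 0.0173]
orientation: [1.779, 2.573, 0.012]
wrist_force: [0.7, 0.3, 3.0]
width: 0.0118
gripper_force: 30.0
```

```bash
python3 -c "
from h import *
print(manip.get_state()['gripper_force'],manip.get_state()['wrist_force'])
u=np.array([-.085,.996])
o=np.array([.593,-.06])
for y in(-.24,-.19,-.03):
  p=o+u*(y-.120);plan([*p,.018],4.9)"
```

```text
29.97714206809178 [0.71208131 0.26594423 3.04412341]
pos [ 0.4903 -0.3969  0.0173] yaw 20.7 units [-0.135  0.234  0.003] minrows 4 /row [-0.0337  0.0585  0.0007] roll 2.3 w 0.012 q6 -1.24 t 62.3833
pos [ 0.4903 -0.3969  0.0173] yaw 20.7 units [-0.039  0.261  0.003] minrows 4 /row [-0.0096  0.0653  0.0006] roll 2.3 w 0.012 q6 -1.24 t 62.3833
pos [ 0.4903 -0.3969  0.0173] yaw 20.7 units [0.269 0.349 0.002] minrows 6 /row [0.0449 0.0581 0.0003] roll 2.3 w 0.012 q6 -1.24 t 62.3833
```

Call:
{"api": "jog_arm", "payload": {"translation": [[-0.003,0.01,0],[-0.003,0.015,0],[-0.003,0.02,0],[-0.003,0.022,0],[-0.003,0.022,0],[-0.003,0.022,0],[-0.003,0.022,0],[-0.003,0.022,0],[-0.003,0.022,0],[-0.003,0.022,0],[-0.003,0.022,0],[-0.003,0.02,0],[-0.003,0.015,0],[0,0.005,0],[0,0,0],[0,0,0],[0,0,0],[0,0,0],[0,0,0],[0,0,0]], "roll": [0,0,0,0,0,0,0,0,0,0,0,0,0,0,0.5,0.5,0.5,0.5,0.3,0]}}

```text
time_s: 64.05
ee_pos: [0.6192, -0.3684, 0.0183]
orientation: [2.119, 2.304, 0.015]
wrist_force: [0.2, 0.2, -2.8]
width: 0.0115
gripper_force: 30.0
```

```bash
python3 -c "
from pan import *
pan();print(manip.get_state()['wrist_force'])
u=np.array([-.085,.996])
o=np.array([.593,-.06])
for y in(-.19,-.03):
  p=o+u*(y-.120);plan([*p,.018],4.9)"
```

```text
top pan 0.71 [ 0.6069 -0.2474]
top knob 0.64 [ 0.5993 -0.0797]
side tab 0.77 [ 0.5354 -0.1042]
side knob 0.81 [ 0.4362 -0.0291]
conf 0.76 all ((606.0009155273438, -249.65725708007812), (112.55760955810547, 146.61044311523438), 4.844438076019287) bright ((608.4118041992188, -254.33322143554688), (114.1396255493164, 148.67083740234375), 4.844316005706787)
[-0.22601212 -0.22734536 -2.02162234]
pos [ 0.6191 -0.3689  0.0189] yaw 4.9 units [0.    0.001 0.002] minrows 1 /row [0.0003 0.0005 0.0019] roll -0.0 w 0.012 q6 -0.79 t 64.5
pos [ 0.6191 -0.3689  0.0189] yaw 4.9 units [0.32  0.001 0.001] minrows 4 /row [0.08   0.0001 0.0002] roll -0.0 w 0.012 q6 -0.79 t 64.5
```

Call:
{"api": "jog_arm", "payload": {"translation": [[0.01,0,0],[0.02,0,0],[0.025,0,0],[0.025,0,0],[0.025,0,0],[0.025,0,0],[0.025,0,0],[0.025,0,0],[0.025,0,0],[0.025,0,0],[0.02,0,0],[0.015,0,0],[0.01,0,0],[0.005,0,0],[0,0,0]], "roll": [0,0,0,0,0,0,0,0,0,0,0,0,0,0,0]}}

```text
time_s: 65.75
ee_pos: [0.6072, -0.229, 0.0186]
orientation: [2.117, 2.305, 0.015]
wrist_force: [-0.7, 0.3, -2.3]
width: 0.0117
gripper_force: 30.0
```

```bash
python3 -c "
from h import *
print(manip.get_state()['wrist_force'])
plan([.6058,-.2094,.018],4.9)"
```

```text
[-0.74539208  0.2853747  -2.33094491]
pos [ 0.6072 -0.229   0.0186] yaw 4.9 units [0.039 0.001 0.001] minrows 1 /row [0.0394 0.0006 0.0011] roll -0.0 w 0.012 q6 -0.63 t 65.75
```

Call:
{"api": "jog_arm", "payload": {"translation": [[0.004,0,0],[0.004,0,0],[0.004,0,0],[0.004,0,0],[0.004,0,0],[0.004,0,0],[0.004,0,0],[0.004,0,0],[0,0,0]], "roll": [0,0,0,0,0,0,0,0,0]}}

```text
time_s: 66.5
ee_pos: [0.6057, -0.2138, 0.0186]
orientation: [2.116, 2.304, 0.013]
wrist_force: [-0.8, -3.0, -2.9]
width: 0.0114
gripper_force: 30.0
```

Call:
{"api": "jog_arm", "payload": {"translation": [[0.004,0,0],[0.004,0,0],[0,0,0]], "roll": [0,0,0]}}

```text
time_s: 66.75
ee_pos: [0.6054, -0.2137, 0.0193]
orientation: [2.113, 2.3, 0.008]
wrist_force: [-3.8, -21.0, -2.9]
width: 0.0117
gripper_force: 30.0
```

Call:
{"api": "jog_arm", "payload": {"translation": [[0.004,0,0],[0.004,0,0],[0,0,0]], "roll": [0,0,0]}}

```text
time_s: 67.0
ee_pos: [0.6051, -0.2135, 0.0199]
orientation: [2.111, 2.295, 0.003]
wrist_force: [-5.5, -38.6, -4.0]
width: 0.0116
gripper_force: 30.0
```

Call:
{"api": "jog_arm", "payload": {"translation": [[-0.008,0,0],[-0.006,0,0],[0,0,0]], "roll": [0,0,0]}}

```text
time_s: 67.25
ee_pos: [0.6056, -0.2136, 0.0186]
orientation: [2.117, 2.304, 0.014]
wrist_force: [-2.4, -7.5, -2.5]
width: 0.0117
gripper_force: 30.0
```

Call:
{"api": "jog_arm", "payload": {"translation": [[0,0,0],[0,0,0],[0,0,0],[0,0,0],[-0.01,0,-0.03],[-0.02,0,-0.06],[-0.02,0,-0.07],[0,0,-0.07],[0,0,-0.07],[0,0,-0.07],[0,0,-0.07],[0,0,0]], "roll": [0,0,0,0,0,0,0,0,0,0,0,0], "hand": 0.3}}

```text
time_s: 68.25
ee_pos: [0.6061, -0.2376, 0.2466]
orientation: [2.108, 2.297, 0.019]
wrist_force: [1.0, 0.1, 1.6]
width: 0.0617
gripper_force: 0.0
```

```bash
python3 - <<'E'
from pan import *
pan()
c=cap('top');g=c['color']
print('tab end expected at home px',proj(c,[[.593+.085*t,-.06-.996*t,.049] for t in(.095,.166)]).round(1).tolist())
plan([.44,-.022,.2],90);plan([.44,-.022,.2],-90)
E
```

```text
top tab 0.86 [ 0.5152 -0.0754]
side tab 0.55 [ 0.5256 -0.091 ]
side knob 0.81 [ 0.4365 -0.0274]
conf 0.66 all ((600.9556274414062, -201.5836181640625), (13.515708923339844, 46.21859359741211), 6.005702972412109) bright ((603.143798828125, -204.28897094726562), (13.466375350952148, 44.227996826171875), 6.796066761016846)
dark 26 [ 600.6737 -205.465 ] min [ 596.53845 -224.51747] max [ 605.52783 -184.735  ] -84.57421
tab end expected at home px [[397.1, 200.6], [420.2, 198.5]]
pos [ 0.6044 -0.237   0.2379] yaw 4.9 units [ 0.457 -0.292  0.071] minrows 7 /row [ 0.0652 -0.0417  0.0101] roll -12.38 w 0.062 q6 -0.64 t 68.75
pos [ 0.6044 -0.237   0.2379] yaw 4.9 units [ 0.457 -0.292  0.071] minrows 7 /row [ 0.0652 -0.0417  0.0101] roll 13.8 w 0.062 q6 -0.64 t 68.75
```

The pan is home: its tab tip is within about 1 mm of where it should be. Last is the lever.

Call:
{"api": "jog_arm", "payload": {"translation": [[0.03,-0.02,0],[0.05,-0.03,0],[0.06,-0.04,0],[0.065,-0.042,0],[0.065,-0.042,0],[0.065,-0.042,0],[0.065,-0.042,0],[0.047,-0.03,0],[0,0,0]], "roll": [0,0,0,0,0,0,0,0,0], "hand": 0.0}}

```text
time_s: 69.5
ee_pos: [0.4395, -0.0235, 0.236]
orientation: [2.114, 2.308, 0.015]
wrist_force: [-0.0, -0.3, 0.1]
width: 0.088
gripper_force: 0.0
```

Call:
{"api": "jog_arm", "payload": {"translation": [[0,0,0],[0,0,0],[0,0,0],[0,0,0],[0,0,0],[0,0,0],[0,0,0],[0,0,0],[0,0,0],[0,0,0],[0,0,0],[0,0,0],[0,0,0],[0,0,0],[0,0,0]], "roll": [-0.9,-0.9,-0.9,-0.9,-0.9,-0.9,-0.9,-0.9,-0.9,-0.9,-0.9,-0.9,-0.9,-0.7,0]}}

```text
time_s: 70.75
ee_pos: [0.4423, -0.0271, 0.2357]
orientation: [-0.008, 3.126, -0.002]
wrist_force: [-0.3, 0.3, 0.0]
width: 0.0881
gripper_force: 0.0
```

```bash
python3 -c "
from h import *
plan([.438,-.027,.121],90)"
```

```text
pos [ 0.4423 -0.0271  0.2357] yaw 90.3 units [0.012 0.001 0.229] minrows 3 /row [0.0041 0.0002 0.0764] roll 0.04 w 0.088 q6 -1.91 t 70.75
```

Call:
{"api": "jog_arm", "payload": {"translation": [[0.004,0,0.05],[0.004,0,0.06],[0.002,0,0.06],[0,0,0.04],[0,0,0.019],[0,0,0],[0,0,0]], "roll": [0,0,0,0,0,0,0]}}

```text
time_s: 71.33
ee_pos: [0.439, -0.027, 0.1213]
orientation: [-0.0, 3.127, -0.002]
wrist_force: [0.6, 0.8, 0.6]
width: 0.0879
gripper_force: 0.0
```

Call:
{"api": "jog_arm", "payload": {"translation": [[0,0,0],[0,0,0],[0,0,0],[0,0,0],[0,0,0],[0,0,0],[0,0,0],[0,0,0],[0,0,0],[0,0,0],[0,0,0],[0,0,0],[0,0,0],[0,0,0]], "roll": [0,0,0,0,0,0,0,0,0,0,0,0,0,0], "hand": 1.0, "force": 30}}

```text
time_s: 72.5
ee_pos: [0.4388, -0.0277, 0.1212]
orientation: [-0.004, 3.126, -0.005]
wrist_force: [-1.6, -5.2, -0.8]
width: 0.0231
gripper_force: 30.0
```

Call:
{"api": "jog_arm", "payload": {"translation": [[0,0.002,0],[0,0.002,0],[0,0,0],[0,0,0]], "roll": [0,0,0,0]}}

```text
time_s: 72.83
ee_pos: [0.4389, -0.0275, 0.1213]
orientation: [-0.004, 3.126, -0.011]
wrist_force: [-2.2, -19.6, -2.9]
width: 0.0232
gripper_force: 30.0
```

Call:
{"api": "jog_arm", "payload": {"translation": [[0.005,-0.013,0],[0.004,-0.014,0],[0.004,-0.014,0],[0.003,-0.014,0],[0.002,-0.014,0],[0.001,-0.014,0],[0,-0.014,0],[0,-0.007,0],[0,0,0],[0,0,0],[0,0,0]], "roll": [0,0,0,0,0,0,0,0,0,0,0]}}

```text
time_s: 73.75
ee_pos: [0.4285, -0.0765, 0.1211]
orientation: [-0.005, 3.129, -0.001]
wrist_force: [-5.1, 1.4, 4.6]
width: 0.023
gripper_force: 30.0
```

```bash
python3 -c "
from h import *
plan([.429,-.0782,.121],90);print(manip.get_state()['wrist_force'])"
```

```text
pos [ 0.4285 -0.0765  0.1211] yaw 90.2 units [-0.001 -0.003  0.   ] minrows 1 /row [-0.0011 -0.0034  0.0002] roll 0.03 w 0.023 q6 -2.03 t 73.75
[-5.06894645  1.41822013  4.63278431]
```

Call:
{"api": "jog_arm", "payload": {"translation": [[0,-0.003,0],[0,0,0],[0,0,0]], "roll": [0,0,0]}}

```text
time_s: 74.0
ee_pos: [0.4285, -0.0775, 0.1211]
orientation: [-0.005, 3.129, 0.001]
wrist_force: [-4.3, 5.2, 5.1]
width: 0.0235
gripper_force: 30.0
```

Call:
{"api": "jog_arm", "payload": {"translation": [[0,0,0],[0,0,0],[0,0,0],[0,0,0],[0,0,0],[0,0,0],[0,0,0],[0,0,-0.03],[0,0,-0.06],[0,0,-0.07],[0,0,-0.07],[-0.02,-0.06,-0.03],[-0.02,-0.08,0],[-0.02,-0.08,0],[0,-0.08,0],[0,-0.08,0],[0,-0.08,0],[0,0,0]], "roll": [0,0,0,0,0,0,0,0,0,0,0,0,0,0,0,0,0,0], "hand": 0.0}}

```text
time_s: 75.5
ee_pos: [0.4569, -0.3138, 0.2509]
orientation: [0.004, 3.127, -0.004]
wrist_force: [0.3, -0.4, -0.1]
width: 0.0879
gripper_force: 0.0
```

```bash
python3 - <<'E'
from pan import *
C={n:cap(n) for n in('top','side')}
from cubes import cubes
cubes(C['top'])
for n in C:
  for k,z in(('gate_knob',.136),('mark_half',.112),('lid_tab',.195),('sample_jar',0),('beaker',0),('scoop',.003)):
    for d in manip.place_of(n,k)[:1]: print(n,k,round(d['conf'],2),onz(C[n],d['xy'],z)[:2].round(4))
g=C['top']['color'];s=C['side']['color']
o=np.zeros((600,800,3),np.uint8)
o[:300,:400]=cv2.resize(g[225:285,335:415],(400,300),interpolation=2)
o[:300,400:]=cv2.resize(g[130:290,165:378],(400,300),interpolation=2)
o[300:,:400]=cv2.resize(s[150:270,280:440],(400,300),interpolation=2)
o[300:,400:]=cv2.resize(s[290:440,180:380],(400,300),interpolation=2)
cv2.imwrite('pics/fin.png',o[:,:,::-1])
print(manip.get_state()['ee_pos'],manip.get_state()['time_s'])
E
```

```text
top 91 [316.4 289.9] pos [0.3297 0.0935] rect [329.  93.] [ 9. 86.] 89.7 col [100  84  60]
top gate_knob 0.45 [ 0.4331 -0.074 ]
top mark_half 0.96 [ 0.4021 -0.0834]
top sample_jar 0.75 [0.4213 0.3088]
top beaker 0.92 [ 0.3589 -0.1761]
top scoop 0.92 [0.5818 0.296 ]
side gate_knob 0.85 [ 0.4257 -0.0629]
side mark_half 0.63 [ 0.4016 -0.0577]
side lid_tab 0.64 [ 0.5364 -0.1032]
side sample_jar 0.77 [0.4264 0.3096]
side scoop 0.66 [0.5747 0.2998]
[ 0.45794674 -0.30795672  0.25200813] 76.2
```

View pics/fin.png

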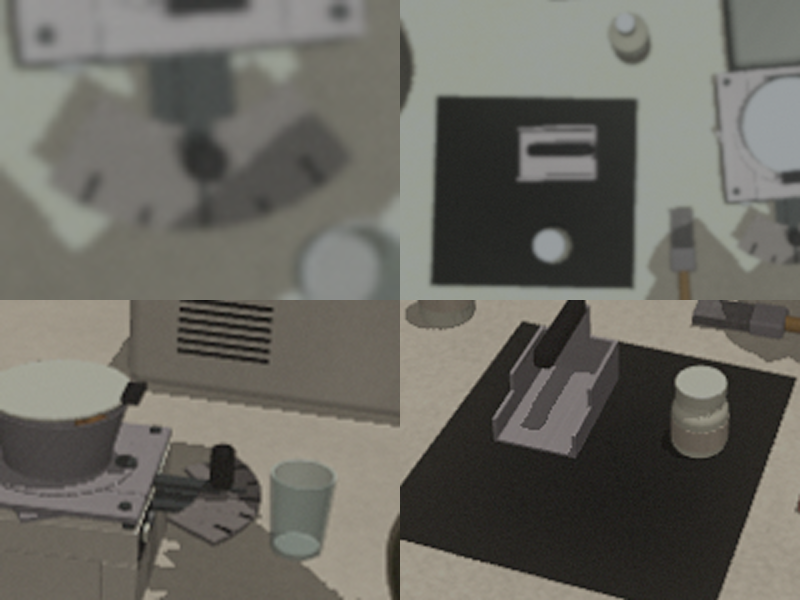

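The pointer sits on the middle mark and the scoop is upright and empty on the mat. At the hopper rim, around (318,197) in the side view, an orange sliver shows under the lid, so the lid may not be fully down. I'll check that numerically.

```bash
python3 - <<'E'
from h import *
from scipy.optimize import minimize
c=cap('side');g=c['color'].astype(int)
for y in range(184,206):
    print(y,' '.join('%3d'%(g[y,x,0]-g[y,x,2]) for x in range(284,342,2)),'|',' '.join('%3d'%g[y,x].mean() for x in (300,310,316,320,324,328,332,336)))
t=np.linspace(0,2*np.pi,60)
C=c
for f in(0,.03,.06,.1):
  def P(x,y,h): # mill-frame lid coordinates: x from hinge along lid, h normal
    X=.074-x*np.cos(f)+h*np.sin(f);Z=.192+x*np.sin(f)+h*np.cos(f);a=.085
    return [.593+X*np.cos(a)-y*np.sin(a),-.06+X*np.sin(a)+y*np.cos(a),Z]
  e=proj(c,[P(.074+.072*np.cos(u),.072*np.sin(u),.006) for u in t])
  print(f,'lid ellipse x',e[:,0].min().round(1),e[:,0].max().round(1),'y',e[:,1].min().round(1),e[:,1].max().round(1),'lowest at',e[e[:,1].argmax()].round(1),'tab end',proj(c,[P(.159,-.023,.006),P(.159,.023,.006),P(.159,.023,0)]).round(1).tolist())
rim=proj(c,[[.593+.07*np.cos(u),-.06+.07*np.sin(u),.19] for u in t]);print('rim y',rim[:,1].min(),rim[:,1].max(),rim[:,0].min(),rim[:,0].max())
E
```

```text
184  13  12  13  12  13  12  12  12  12  11  12  12  13  12  12  12  13  11  13  13  13  13  11  10   6   3   4   9  16 | 158 157 157 157 157 159  33  33
185  13  13  11  13  12  12  12  12  12  12  13  12  12  12  12  12  12  11  13  12  11  12  12   5   2   6   5  10  15 | 158 158 157 157 156 160  33  34
186  12  12  12  12  12  12  12  11  13  12  12  12  11  12  12  12  12  10  12  11  13  12  11   6   5   6   5  16  19 | 158 157 157 156 158 154  35  33
187  13  12  12  12  13  12  13  12  11  13  12  13  12  13  12  12  12  11  12  11  11  12  11   4   3   5   5  22  21 | 158 157 157 157 156 138  34  30
188  13  12  11  11  11  11  11  12  13  11  11  12  11  12  12  13  12  11  13  12  12  11  10   4   6   4   9  23  21 | 158 157 158 158 156 104  35  51
189  13  12  11  12  12  10  14  12  11  13  13  13  12  11  12  12  12  12  12  11  12  12   7   8   4   5  14  22  24 | 157 158 158 156 157  72  36  83
190  13  13  11  13  12  11  13  11  12  11  13  12  12  12  13  11  12  12  11  12  13  11  12   5   6   4  20  21  21 | 157 157 157 156 157  80  30 112
191  12  12  12  12  1
[... 2169 characters left out ...]
   5   6   4   6   3   5   3   5   5   4   4   5   4   6   7   6   6   7   8  10   9 |  69  69  66  63  57 124 124 121
0 lid ellipse x 272.8 332.4 y 174.2 198.7 lowest at [301.7 198.7] tab end [[338.8, 185.5], [335.7, 193.3], [335.6, 195.6]]
0.03 lid ellipse x 272.7 332.3 y 173.6 197.6 lowest at [301.6 197.6] tab end [[338.8, 183.7], [335.7, 191.4], [335.6, 193.8]]
0.06 lid ellipse x 272.6 332.2 y 172.9 196.6 lowest at [298.1 196.6] tab end [[338.7, 181.9], [335.6, 189.6], [335.6, 191.9]]
0.1 lid ellipse x 272.5 332.0 y 171.8 195.4 lowest at [294.7 195.4] tab end [[338.5, 179.5], [335.3, 187.1], [335.5, 189.4]]
rim y 177.45028757493228 201.42088253189675 273.67977931642156 331.45675493228003
```

The lid might sit about 0.05–0.1 rad open on a cube. I'll probe its height lightly with shut fingers before deciding.

Call:
{"api": "jog_arm", "payload": {"translation": [[-0.02,0.06,0],[-0.02,0.07,0],[-0.02,0.07,0],[-0.02,0.07,0],[-0.02,0.07,0],[-0.018,0.07,0],[0,0.06,0],[0,0.013,0],[0,0,0.02],[0,0,0.02],[0,0,0],[0,0,0]], "roll": [0,0,0,0,0,0,0,0,0,0,0,0], "hand": 1.0}}

```text
time_s: 77.25
ee_pos: [0.5163, -0.0677, 0.2315]
orientation: [-0.001, 3.128, -0.001]
wrist_force: [0.5, 0.4, -0.0]
width: 0.0105
gripper_force: 0.0
```

```bash
python3 -c "
from h import *
plan([.518,-.0665,.215],90);print(manip.get_state()['wrist_force'])"
```

```text
pos [ 0.5163 -0.0677  0.2315] yaw 90.0 units [-0.003  0.002  0.033] minrows 1 /row [-0.003   0.0025  0.033 ] roll 0.0 w 0.011 q6 -1.93 t 77.25
[ 0.46897048  0.40669566 -0.00354698]
```

Call:
{"api": "jog_arm", "payload": {"translation": [[0,0,0.012],[0,0,0.012],[0,0,0],[0,0,0]], "roll": [0,0,0,0]}}

```text
time_s: 77.58
ee_pos: [0.5167, -0.0667, 0.2201]
orientation: [-0.003, 3.127, -0.002]
wrist_force: [-0.0, -0.3, -0.5]
width: 0.0002
gripper_force: 0.0
```

Call:
{"api": "jog_arm", "payload": {"translation": [[0,0,0.008],[0,0,0],[0,0,0]], "roll": [0,0,0]}}

```text
time_s: 77.83
ee_pos: [0.5169, -0.0665, 0.2164]
orientation: [-0.004, 3.126, -0.002]
wrist_force: [-0.1, -0.3, 0.1]
width: 0.0
gripper_force: 0.0
```

Call:
{"api": "jog_arm", "payload": {"translation": [[0,0,0.006],[0,0,0],[0,0,0]], "roll": [0,0,0]}}

```text
time_s: 78.08
ee_pos: [0.5169, -0.0665, 0.2134]
orientation: [-0.004, 3.126, -0.002]
wrist_force: [-0.2, 0.3, 0.8]
width: 0.0005
gripper_force: 0.0
```

Call:
{"api": "jog_arm", "payload": {"translation": [[0,0,0.006],[0,0,0],[0,0,0]], "roll": [0,0,0]}}

```text
time_s: 78.33
ee_pos: [0.5169, -0.0665, 0.2103]
orientation: [-0.003, 3.127, -0.002]
wrist_force: [0.3, -0.2, -0.1]
width: 0.0003
gripper_force: 0.0
```

Call:
{"api": "jog_arm", "payload": {"translation": [[0,0,0.004],[0,0,0],[0,0,0]], "roll": [0,0,0]}}

```text
time_s: 78.58
ee_pos: [0.517, -0.0665, 0.2084]
orientation: [-0.003, 3.126, -0.002]
wrist_force: [-0.9, -0.3, -0.1]
width: 0.0005
gripper_force: 0.0
```

Call:
{"api": "jog_arm", "payload": {"translation": [[0,0,0.003],[0,0,0],[0,0,0]], "roll": [0,0,0]}}

```text
time_s: 78.83
ee_pos: [0.517, -0.0665, 0.2069]
orientation: [-0.003, 3.126, -0.002]
wrist_force: [-0.3, -0.1, 0.2]
width: 0.0004
gripper_force: 0.0
```

Call:
{"api": "jog_arm", "payload": {"translation": [[0,0,0.003],[0,0,0],[0,0,0]], "roll": [0,0,0]}}

```text
time_s: 79.08
ee_pos: [0.5171, -0.0665, 0.2055]
orientation: [-0.003, 3.126, -0.002]
wrist_force: [0.1, 0.1, -0.2]
width: 0.0002
gripper_force: 0.0
```

Call:
{"api": "jog_arm", "payload": {"translation": [[0,0,0.003],[0,0,0],[0,0,0]], "roll": [0,0,0]}}

```text
time_s: 79.33
ee_pos: [0.5171, -0.0665, 0.2039]
orientation: [-0.004, 3.126, -0.002]
wrist_force: [0.2, -0.2, -0.1]
width: 0.0003
gripper_force: 0.0
```

Call:
{"api": "jog_arm", "payload": {"translation": [[0,0,0.003],[0,0,0],[0,0,0]], "roll": [0,0,0]}}

```text
time_s: 79.58
ee_pos: [0.5171, -0.0666, 0.2024]
orientation: [-0.003, 3.126, -0.002]
wrist_force: [0.2, 0.4, -0.4]
width: 0.0002
gripper_force: 0.0
```

Call:
{"api": "jog_arm", "payload": {"translation": [[0,0,0.002],[0,0,0],[0,0,0]], "roll": [0,0,0]}}

```text
time_s: 79.83
ee_pos: [0.5171, -0.0665, 0.2014]
orientation: [-0.003, 3.126, -0.002]
wrist_force: [-0.2, 0.1, -0.1]
width: 0.0005
gripper_force: 0.0
```

Call:
{"api": "jog_arm", "payload": {"translation": [[0,0,0.002],[0,0,0],[0,0,0]], "roll": [0,0,0]}}

```text
time_s: 80.08
ee_pos: [0.5171, -0.0666, 0.2004]
orientation: [-0.003, 3.126, -0.002]
wrist_force: [0.4, 0.2, -0.4]
width: 0.0005
gripper_force: 0.0
```

Call:
{"api": "jog_arm", "payload": {"translation": [[0,0,0.002],[0,0,0],[0,0,0]], "roll": [0,0,0]}}

```text
time_s: 80.33
ee_pos: [0.5172, -0.0665, 0.1994]
orientation: [-0.003, 3.126, -0.002]
wrist_force: [0.3, -0.2, 0.3]
width: 0.0006
gripper_force: 0.0
```

Call:
{"api": "jog_arm", "payload": {"translation": [[0,0,0.002],[0,0,0],[0,0,0]], "roll": [0,0,0]}}

```text
time_s: 80.58
ee_pos: [0.5172, -0.0666, 0.1985]
orientation: [-0.003, 3.126, -0.002]
wrist_force: [0.4, -0.3, 0.0]
width: 0.0007
gripper_force: 0.1
```

Call:
{"api": "jog_arm", "payload": {"translation": [[0,0,0.002],[0,0,0],[0,0,0]], "roll": [0,0,0]}}

```text
time_s: 80.83
ee_pos: [0.5173, -0.0666, 0.1983]
orientation: [-0.004, 3.126, -0.003]
wrist_force: [-3.6, 1.6, 6.7]
width: 0.0005
gripper_force: 3.4
```

Call:
{"api": "jog_arm", "payload": {"translation": [[0,0,0.003],[0,0,0],[0,0,0]], "roll": [0,0,0]}}

```text
time_s: 81.08
ee_pos: [0.5173, -0.0666, 0.198]
orientation: [-0.004, 3.125, -0.004]
wrist_force: [-7.1, 1.4, 16.4]
width: 0.0003
gripper_force: 8.4
```

Hard contact came at 0.198 m, exactly the shut height, so the lid is fully closed. The sliver was only a cube seen through the rim gap. I retract, check once and hand in.

Call:
{"api": "jog_arm", "payload": {"translation": [[0,0,-0.01],[0,0,-0.04],[0,0,-0.07],[0,0,-0.07],[0,0,-0.06],[0,0.06,0],[0,0.07,0],[0,0.07,0],[0,0.07,0],[0,0,0],[0,0,0]], "roll": [0,0,0,0,0,0,0,0,0,0,0]}}

```text
time_s: 82.0
ee_pos: [0.5148, 0.0698, 0.3207]
orientation: [-0.008, 3.126, -0.002]
wrist_force: [-0.4, 0.8, 0.3]
width: 0.0004
gripper_force: 0.0
```

```bash
python3 - <<'E'
from pan import *
pan()
print(manip.get_state()['wrist_force'],manip.close_job())
E
```

```text
top pan 0.4 [0.38   0.0936]
top tab 0.9 [ 0.5078 -0.0701]
top knob 0.44 [ 0.4325 -0.0731]
side tab 0.64 [ 0.524  -0.0766]
side knob 0.66 [ 0.4225 -0.0656]
conf 0.46 all ((601.3814697265625, -202.88279724121094), (13.702118873596191, 43.50440216064453), 5.3750152587890625) bright ((603.7274169921875, -206.90127563476562), (13.894695281982422, 44.11583709716797), 5.375033378601074)
the job is handed in; nothing more can be done
[ 0.07818616 -0.22766929 -0.41025606] None
```

I handed the job in at about 82 s with every step done in the order asked: gate shut, all eight cubes I saw (six from the scoop, two from the mat) in the hopper, lid closed, pan home, then the lever on half feed, with the scoop upright and empty on the mat; no verdict was shown.

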